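# Nest the measuring scoops in their carrier, slide it under the dock roof and pin it

### The arm

A 7-joint arm with a two-finger parallel gripper is mounted at the origin on the work surface. World frame = base frame: x ahead of the robot, y to its left, z up, the work surface at z = 0. Lengths are in mm, angles in rad, forces in N, time in s.
With the tool pointing down it reaches from about 400 to 875 mm from the base axis. Payload 4.4 kg.
Tool frame: the origin (TCP) lies midway between the tips of the shut fingers; the grasp point (between the pads) lies 19 mm behind it; z points along the fingers, y is the line along which they close (so a half turn about z gives the same grasp; the last joint's range is limited). The gripper opens to 85 mm and grips with 20 to 120 N. Pads are 22 mm wide; open, the fingers measure 114 mm over their backs; the gripper's body (76 mm by 85 mm) begins 54 mm behind the grasp point. The pads swing forward as they close: fully open they stand 13 mm farther back than shut.
Start: joints at [1.108, 0.628, 0.038, 1.517, -0.027, 0.996, -0.02], TCP at [251.233, -599.5, 231.313] pointing down, gripper open.
Joint ranges: [-3.06, 3.06], [-0.37, 2.12], [-1.25, 1.32], [0.18, 2.47], [-1.1, 4.24], [0.23, 1.98], [-2.94, 2.94]. Speed limits (rad/s): [2.57, 2.57, 3.14, 3.14, 3.14, 3.14, 3.14].

### API

Orientations are given as [roll, pitch, yaw] about the fixed x, y, z axes, in that order (R = Rz(yaw) Ry(pitch) Rx(roll)).
In Python, from cell import ctrl gives the robot as it stands.
- The arm moves only by the shell command python3 -m crank 'ROWS' [OPENING]. ROWS is JSON, a list that holds one entry, the list of rows, each a list of 4 numbers: the shift along the tool's x, y, z normalised to -1 to 1, where 1 is 2.5 cm, then the turn about the tool's z normalised to -1 to 1, where 1 is 0.08 rad. In form: [[[dx, dy, dz, turn], ...]]. A call has 1 to 12 rows; each row shifts and turns the commanded pose from where the row before left it, along the tool's axes as they then stand; what a row does not reach is not made up. A row lasts 1/12 s, in which the tool goes at most 41.7 mm and 7.16 degrees, less where a joint would pass 70% of its speed; a pose out of reach is approached as far as the arm can. A call with a number of a shift or a turn outside -1 to 1 is refused whole. A call with a gripper value outside its range is refused whole. OPENING is the closure, from -1 (fully open) to 1 (shut), set as the call begins (- or left out, the last holds). The fingers move at their own pace and stop on an object; the grip force is fixed at half the most. Time passes only in rows, so rows that do not move let the fingers close. It gives the time, the measured TCP pose, the force, the opening and the grip force at its end, in the units of the state.
- ctrl.read_state(): the state, without advancing time (a new reading comes with each control period).
- ctrl.get_image(name): name is "scene" or "top" or "wrist"; returns a dict with "img" (400x640x3 uint8, red, green, blue), "intrinsics" (3x3 intrinsics, pixels), "extrinsics" (4x4, takes a point from camera to world coordinates). Camera axes: x right, y up, looking along -z (the intrinsics and any distortion apply to the point x, -y, -z); pixel columns grow to the right and rows downward; lengths in mm; the calibration is good to about 2 mm. A picture is of the moment at which its call begins. There is no depth.
- ctrl.finish_job(): hands the job in; it is judged then, once.
Trained networks look in the newest picture that a camera, given by its name, has taken for a name from the list of things; names that differ only in an ending like _2 or _b are one class to them, and where a whole thing is asked for, a point or a joint stands for the part that bears it (a point fixed in the world has none). Each returns a list of dicts, best first, with "confidence" (0 to 1); they miss things now and then, are a little off and sometimes report something else, mostly with a low value. They report only what shows in the picture. A call takes as long as a camera call. They do not tell look-alikes from the thing itself.
- ctrl.find_in(camera, target): "position" ([row, column] in pixels, amid what is visible of it).
- ctrl.trace(camera, target): "mask" (400x640 bool, what is visible of it) and "position" ([row, column] in pixels, amid what is visible of it).
- ctrl.place_of(camera, target): "position" ([row, column] in pixels: a listed point, or the origin of a listed thing).
The state is a dict: "clock": time; "qpos": joint angles; "qd": joint speeds; "tau": joint torques, N m; "eef_pos": TCP position; "tool_rot": TCP orientation; "force": force on the tool from outside, world axes, zero at the start; "torque": the same for the moment, N m; "width": finger opening in mm; "gripper_force": force on a finger pad.
Only numpy, scipy, OpenCV 4.12 (cv2) and the standard library are available. Lean on these libraries where they do the work, as an engineer would, in place of code of your own. Each camera call takes 0.05 s, during which the arm holds its last target. There are 200 camera calls.

### The job

Take the locking pin out of the dock and slide the carrier out from under its roof, then put every measuring scoop on the mat into the carrier's well, upright and nested one inside the other in order of size. Slide the loaded carrier back fully home under the roof and drop the pin upright all the way down through the lug and the carrier's tab. Leave the coupling, ring, brushes and canister where they are.

Things in the scene. Friction and masses are not known exactly. Their poses are not given: they have to be found in the camera images.
- dock: Fixed aluminium bay (mm). Origin: on the mat under its middle, where the carrier's origin lies when home. The carrier enters along dock +x at the -x end, between side walls 121 apart, under a flat roof over x -65 to 65, underside 105 and top 115 up. Low guide rail 24 high continues the +y wall to x -145, then flares outwards.
- dock_lug_hole (a point): Middle of the mouth, on the top face, of the vertical 14 mm hole in the 12 thick lug; dock frame (-115, -83, 26). The lug (x -145 to -85, y -61 to -116, 14 to 26 up) overhangs the path of the carrier's tab, between an outer cheek and a stop for the tab at x -89.
- dock_park_hole (a point): Middle of the mouth of the 14 mm hole in the 10 thick side flap of the dock's roof, dock frame (0, 97, 115); a spare place to keep the pin upright while it is out.
- carrier: Loose dark steel carrier, 0.6 kg, flat in the dock at the start. Origin: underside, below the centre of its square well; +x leads into the dock. Plate 10 thick, x -140 to 60, y -58 to 58, front corners bevelled. Well: inside 104 x 104 mm, floor 10 above the origin, low walls up to 24.
- carrier_fin (a point): Middle of the top edge of the carrier's black upright grip fin; carrier frame (-115, 0, 76). Fin 40 long along x, 12 thick along y, 66 high above the plate.
- carrier_tab_hole (a point): Middle of the mouth of the 15 mm hole through the carrier's tab, top face; carrier frame (-115, -83, 10). Tab: x -140 to -90, y -58 to -108, 10 thick.
- pin: Loose steel locking pin, 60 g, upright through lug and tab at the start. Origin: centre of the underside of its head; z up along the axis. Head 18 mm diameter, 30 high, above the origin; shank 9 diameter, 24 long, tapered end, below it. Fully in, the head rests on the lug.
- scoop1: Steel measuring scoop, number 1 of 4 in size (1 largest): straight round cup, outer radius 46, 48 high, wall 3, floor 4 thick. Origin: centre of its underside, z up. A flat upright ear stands on the rim on its +x side: centred 44.5 from the axis, 14 wide (along y), 4 thick (along x), rising to 80 above the origin. None if absent (2 to 4 scoops are there).
- scoop2: Steel measuring scoop, number 2 of 4 in size (1 largest): straight round cup, outer radius 37, 44 high, wall 3, floor 4 thick. Origin: centre of its underside, z up. A flat upright ear stands on the rim on its +x side: centred 35.5 from the axis, 14 wide (along y), 4 thick (along x), rising to 76 above the origin. None if absent (2 to 4 scoops are there).
- scoop3: Steel measuring scoop, number 3 of 4 in size (1 largest): straight round cup, outer radius 28, 40 high, wall 3, floor 4 thick. Origin: centre of its underside, z up. A flat upright ear stands on the rim on its +x side: centred 26.5 from the axis, 14 wide (along y), 4 thick (along x), rising to 72 above the origin. None if absent (2 to 4 scoops are there).
- scoop4: Steel measuring scoop, number 4 of 4 in size (1 largest): straight round cup, outer radius 20, 36 high, wall 3, floor 4 thick. Origin: centre of its underside, z up. A flat upright ear stands on the rim on its +x side: centred 18.5 from the axis, 14 wide (along y), 4 thick (along x), rising to 68 above the origin. None if absent (2 to 4 scoops are there).
- coupling: Bystander: steel gear coupling, 44 diameter, 24 high; origin under its centre.
- seal: Bystander: blue silicone ring, 72 outer diameter, 7 high; origin under its centre.
- brush1: Bystander: small white plastic brush about 140 long, lying; origin near its middle.
- brush2: Bystander: small white plastic brush about 140 long, lying; origin near its middle.
- canister: Bystander: closed aluminium canister, 72 diameter, about 115 high, standing; origin under its centre.
Not all that is in view belongs to the job. Leave any blue look-alike of the scoop3 alone.

How it is judged:
By the outcome, as a careful person would: the job done as asked, in the order asked, and still so for the second after the job is handed in, with the robot touching nothing.
Of scoop1, scoop2, scoop3, scoop4 only 2 to 4 are there at a start; the rules pass over those that are not, and their reading is None.
At some moment in a run one of scoop1, scoop2, scoop3, scoop4 may be knocked a few centimetres aside while the robot is not near it.
It also fails if it takes over 210 s, if anything falls off the work surface, if the arm or the gripper's body presses on something with over 40 N, if the wrist force passes 120 N, or if a joint passes its speed limit or range.

## Working session

There is one attempt and no reset: what is moved stays moved. The work goes in short steps, Python scripts to look and compute and a shell command to move; the robot and the scene stay as the last step left them, time stands still between calls to the robot, and variables do not carry over. Pictures are saved under pics/ and viewed, at most 14 in all, crops included, and the job is handed in when it is done.

```bash
ls; mkdir -p pics; cat > h.py <<'E'
import numpy as np, cv2
from cell import ctrl
def ray(im,rc):
    K=np.array(im["intrinsics"]);E=np.array(im["extrinsics"])
    d=np.linalg.inv(K)@np.array([rc[1],rc[0],1.]);d=np.array([d[0],-d[1],-d[2]])
    return E[:3,3],E[:3,:3]@d
def atz(im,rc,z):
    o,d=ray(im,rc);return (o+d*(z-o[2])/d[2])
def proj(im,p):
    K=np.array(im["intrinsics"]);E=np.array(im["extrinsics"])
    c=E[:3,:3].T@(np.array(p,float)-E[:3,3]);u=K@np.array([c[0],-c[1],-c[2]]);return u[1]/u[2],u[0]/u[2]
def save(im,n,crop=None,f=1):
    a=im["img"][:,:,::-1]
    if crop: a=a[crop[0]:crop[1],crop[2]:crop[3]]
    cv2.imwrite("pics/"+n,cv2.resize(a,None,fx=f,fy=f,interpolation=cv2.INTER_CUBIC))
E
cat > a.py <<'E'
from h import *
np.set_printoptions(precision=1,suppress=True)
T={"dock":0,"dock_lug_hole":26,"dock_park_hole":115,"carrier":0,"carrier_fin":76,"carrier_tab_hole":10,"pin":26,"scoop1":0,"scoop2":0,"scoop3":0,"scoop4":0,"coupling":0,"seal":0,"brush1":0,"canister":0}
for c in("top","scene"):
    im=ctrl.get_image(c);save(im,c+"0.png",f=1.25);print(c,im["extrinsics"][:3,3])
    for t,z in T.items():
        for r in ctrl.place_of(c,t)[:4]:
            if r["confidence"]>.2: print(c,t,round(r["confidence"],2),np.array(r["position"]),atz(im,r["position"],z)[:2])
print(ctrl.read_state())
E
python3 a.py
```

```text
pics
top [ 324.3   16.3 1045.1]
top dock 0.47 [170.1 256. ] [656.5 152.9]
top dock_lug_hole 0.68 [169.5 256.5] [649.7 148.2]
top dock_park_hole 0.55 [245.  212.8] [457.4 238. ]
top carrier 0.68 [169.3 258.5] [658.2 146.5]
top carrier_fin 0.71 [208.9 422.2] [ 511.7 -235.2]
top carrier_fin 0.67 [196.5 260.5] [567.9 135.1]
top carrier_tab_hole 0.55 [170.  255.9] [653.6 151.9]
top pin 0.62 [167.  261.6] [655.3 135.4]
top scoop1 0.95 [248.2 392.2] [ 434.5 -169.8]
top scoop1 0.85 [183.4 381.4] [ 599.  -160.5]
top scoop1 0.62 [315.6 431.1] [ 269.7 -243.9]
top scoop1 0.58 [246.1 345.8] [447.8 -57.5]
top scoop2 0.95 [248.2 392.2] [ 434.5 -169.8]
top scoop2 0.85 [183.4 381.4] [ 599.  -160.5]
top scoop2 0.62 [315.6 431.1] [ 269.7 -243.9]
top scoop2 0.58 [246.1 345.8] [447.8 -57.5]
top scoop3 0.95 [248.2 392.2] [ 434.5 -169.8]
top scoop3 0.85 [183.4 381.4] [ 599.  -160.5]
top scoop3 0.62 [315.6 431.1] [ 269.7 -243.9]
top scoop3 0.58 [246.1 345.8] [447.8 -57.5]
top scoop4 0.95 [248.2 392.2] [ 434.5 -169.8]
top scoop4 0.85 [183.4 381.4] [ 599.  -160.5]
top scoop4 0.62 [315.6 431.1] [ 269.7 -243.9]
[... 1304 characters left out ...]
6 [232.6 401.2] [625.6 176.2]
scene coupling 0.69 [276.6 235.9] [ 520.4 -260.4]
scene seal 0.74 [330.8 269.8] [ 709.9 -270.2]
scene seal 0.53 [204.7 377.1] [492.2 201.3]
scene brush1 0.68 [303.6 362.2] [762.5 -60. ]
scene brush1 0.67 [204.1 301.4] [363.5  23.7]
scene canister 0.9 [219.9 469.8] [692.8 365.9]
{'clock': 1.6, 'qpos': array([ 1.1,  0.6,  0. ,  1.5, -0. ,  1. , -0. ]), 'qd': array([-0., -0.,  0.,  0.,  0.,  0.,  0.]), 'tau': array([  0. , -56.3,   1.2, -19.4,   0. ,   0. ,  -0. ]), 'eef_pos': array([ 251.2, -599.5,  231.3]), 'tool_rot': array([-3.1, -0. ,  0.4]), 'force': array([0.3, 0.1, 0.8]), 'torque': array([ 0. , -0.1, -0. ]), 'gripper_force': 0.0, 'width': 85.50018156397034}
```

View pics/top0.png

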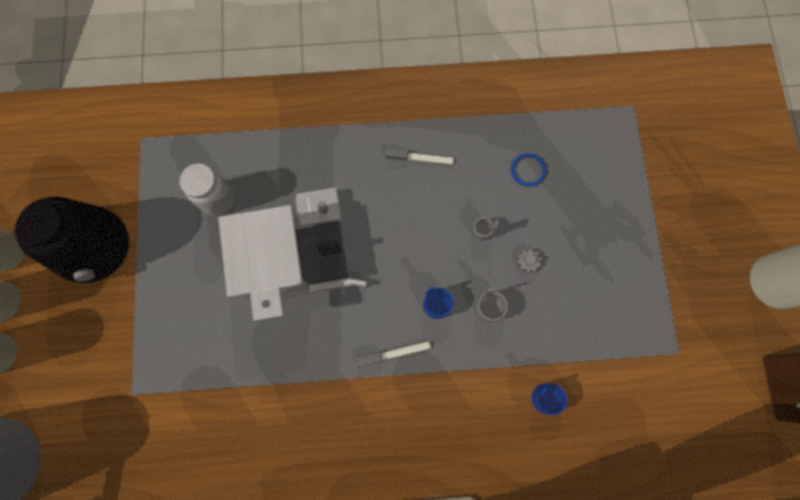

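View pics/scene0.png

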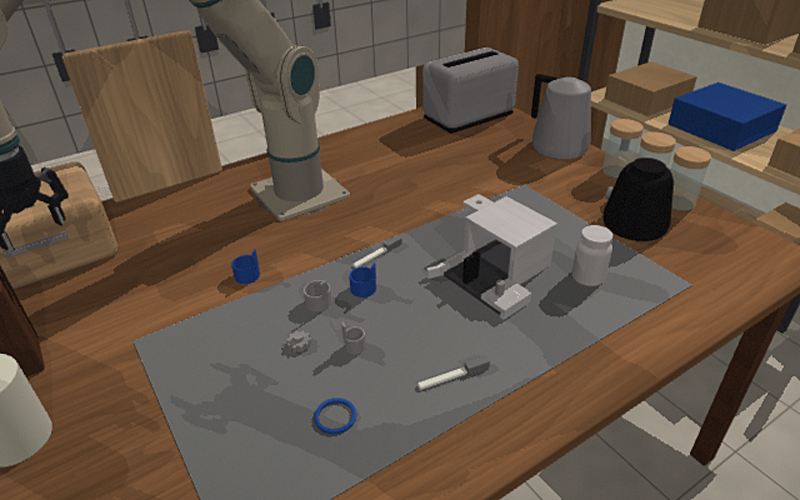

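The pictures show (800-wide scale) the dock at top (260,250), pin and lug at (322,205), fin at (325,245). There are two steel scoops on the mat, A at top (491,305) and B at (485,227). The two blue cups at (437,302) and (549,399) are look-alikes. The scoops' sizes come next, with a fit of the dock pose.

```bash
cat >> h.py <<'E'
from scipy.optimize import least_squares
np.set_printoptions(precision=1,suppress=True)
def fit(obs,x0):
    # obs: list of (im, rc, local point); returns x,y,yaw
    def f(p):
        c,s=np.cos(p[2]),np.sin(p[2]);o=[]
        for im,rc,l in obs: o+=list(np.array(proj(im,[p[0]+c*l[0]-s*l[1],p[1]+s*l[0]+c*l[1],l[2]]))-rc)
        return o
    r=least_squares(f,x0,loss="soft_l1");return r.x,np.abs(r.fun).max()
def loc(p,l):
    c,s=np.cos(p[2]),np.sin(p[2]);return np.array([p[0]+c*l[0]-s*l[1],p[1]+s*l[0]+c*l[1],l[2]])
def go(xyz,yaw=None):
    s=ctrl.read_state();p=np.array(s["eef_pos"]);y0=s["tool_rot"][2]
    if yaw is None: yaw=y0
    dy=(yaw-y0+np.pi)%(2*np.pi)-np.pi
    d=np.array(xyz)-p;c,q=np.cos(yaw),np.sin(yaw)
    t=np.array([c*d[0]+q*d[1],q*d[0]-c*d[1],-d[2]])/25
    print("turn total %.2f units, then tool dx %.2f dy %.2f dz %.2f units (1=25mm)"%(-dy/.08,*t))
E
cat > b.py <<'E'
from h import *
D={"dock_lug_hole":(-115,-83,26),"dock_park_hole":(0,97,115),"carrier_fin":(-115,0,76),"pin":(-115,-83,26)}
obs=[];sc=[]
for c in("top","scene"):
    im=ctrl.get_image(c)
    for t,l in D.items():
        for r in ctrl.place_of(c,t)[:2]:
            if r["confidence"]>.4 and (t!="carrier_fin" or atz(im,r["position"],76)[1]>0): obs.append((im,r["position"],l))
    for r in ctrl.trace(c,"scoop1"):
        if r["confidence"]>.3:
            m=r["mask"];ys,xs=np.nonzero(m);print(c,r["position"],round(r["confidence"],2),m.sum(),ys.min(),ys.max(),xs.min(),xs.max(),im["img"][m].mean(0))
            a=cv2.fitEllipse(np.stack([xs,ys],1).astype(np.int32)) ;print("   ",atz(im,(ys.min(),xs.mean()),45)[:2],atz(im,(ys.max(),xs.mean()),45)[:2],atz(im,(ys.mean(),xs.min()),45)[:2],atz(im,(ys.mean(),xs.max()),45)[:2])
    if c=="top": save(im,"A.png",(160,270,320,460),5)
p,e=fit(obs,[556,250,1.7]);print("dock",p,p[2],e,len(obs))
for t,l in D.items(): print(t,loc(p,l))
go([*loc(p,(-115,-40,0))[:2],330],p[2])
E
python3 b.py
```

```text
top [244.2, 347.3] 0.87 471 230 254 338 361 [33.4 51.4 96.6]
    [479.6 -66.5] [423.5 -61.6] [452.9 -36.9] [449.  -90.5]
top [178.9, 382.3] 0.84 289 174 192 377 397 [89.4 86.3 84.3]
    [ 609.8 -166.3] [ 565.1 -161.6] [ 590.  -142.5] [ 586.5 -190.6]
top [317.1, 437.0] 0.75 517 307 330 425 451 [34.3 47.2 92.2]
    [ 289.6 -251.7] [ 239.9 -245.1] [ 266.5 -218.1] [ 262.2 -276.5]
top [282.3, 310.9] 0.71 350 274 292 286 342 [148.3 145.9 134.7]
    [383.9  27.8] [343.5  30.6] [368.1  89.4] [358.8 -38.4]
top [246.2, 394.2] 0.58 482 232 257 380 404 [89.6 86.1 84.1]
    [ 467.7 -165.5] [ 409.4 -159.2] [ 439.9 -134.2] [ 435.9 -190.2]
scene [237.6, 253.6] 0.87 463 224 248 243 265 [88.9 85.7 84.7]
    [ 416.9 -153.2] [ 500.3 -195.9] [ 443.6 -197.7] [ 475.8 -151.7]
scene [224.6, 289.8] 0.85 447 212 237 281 300 [23.7 44.6 91.8]
    [428.6 -48.2] [ 516.8 -100.5] [459.7 -95.8] [488.2 -55.1]
scene [272.1, 285.4] 0.68 317 258 283 274 291 [88.6 85.3 84.4]
    [ 572. -155.] [ 642.9 -195.8] [ 599.2 -194.2] [ 621.8 -161.6]
scene [214.5, 195.0] 0.58 445 199 226 186 207 [24.9 45.1 92.3]
    [ 225.1 -234.4] [ 338.2 -279.7] [ 273.9 -285. ] [ 306.8 -238.2]
dock [557.5 246.8   1.7] 1.6720942591188188 95.55276843530356 10
dock_lug_hole [651.7 140.8  26. ]
dock_park_hole [461. 237. 115.]
carrier_fin [569.1 132.4  76. ]
pin [651.7 140.8  26. ]
turn total -15.94 units, then tool dx 27.84 dy 17.21 dz -3.95 units (1=25mm)
```

View pics/A.png

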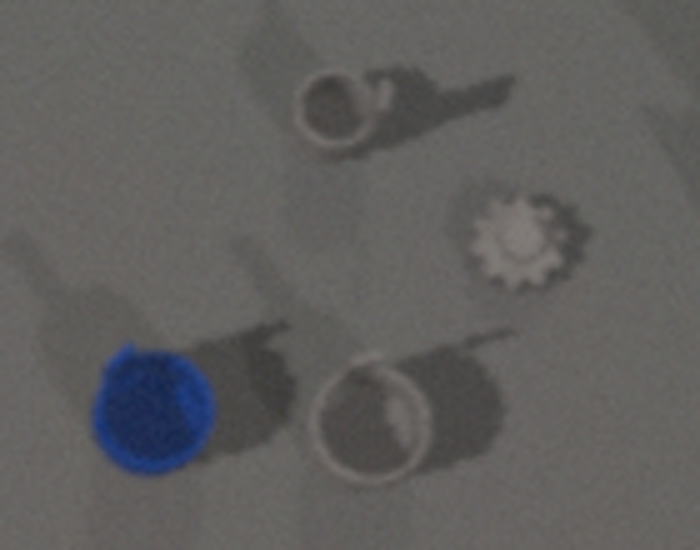

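Candidates in crop pixels: steel A (372,420), steel B (335,110), blue cups (155,410) and one outside the crop. A is about 56 mm across, so it's scoop3, with its ear towards +x world. B is about 40 mm across, so it's scoop4, with its ear towards -y. The blue ones aren't steel, so they stay put. Now I'll move over the lug.

```bash
python3 -m crank '[[[0,0,-0.33,-1],[0,0,-0.33,-1],[0,0,-0.33,-1],[0,0,-0.33,-1],[0,0,-0.33,-1],[0,0,-0.33,-1],[0,0,-0.33,-1],[0,0,-0.33,-1],[0,0,-0.33,-1],[0,0,-0.33,-1],[0,0,-0.33,-1],[0,0,-0.33,-1]]]'
python3 -m crank '[[[0.5,0.5,0,-1],[0.5,0.5,0,-1],[0.5,0.5,0,-1],[0.5,0.5,0,-0.94],[1,0.6,0,0],[1,0.6,0,0],[1,0.6,0,0],[1,0.6,0,0],[1,0.6,0,0],[1,0.6,0,0],[1,0.6,0,0],[1,0.6,0,0]]]'
python3 -m crank '[[[1,0.6,0,0],[1,0.6,0,0],[1,0.6,0,0],[1,0.6,0,0],[1,0.6,0,0],[1,0.6,0,0],[1,0.6,0,0],[1,0.6,0,0],[1,0.6,0,0],[1,0.6,0,0],[1,0.6,0,0],[1,0.6,0,0]]]'
cat > c.py <<'E'
from h import *
import sys
D={"dock_lug_hole":(-115,-83,26),"carrier_fin":(-115,0,76),"pin":(-115,-83,26),"dock_park_hole":(0,97,115),"carrier_tab_hole":(-115,-83,10)}
im=ctrl.get_image("wrist");save(im,sys.argv[1],f=1.25);print(im["extrinsics"][:3,3],ctrl.read_state()["eef_pos"],ctrl.read_state()["tool_rot"])
for t,l in D.items():
    for r in ctrl.place_of("wrist",t)[:2]: print(t,round(r["confidence"],2),np.array(r["position"]),atz(im,r["position"],l[2])[:2])
E
python3 c.py w1.png
```

```text
clock: 3.2
eef_pos: [251.1, -599.5, 330.7]
tool_rot: [-3.142, 0.0, 1.361]
force: [-0.2, -0.7, -0.1]
width: 85.4
gripper_force: 0.0
clock: 4.2
eef_pos: [405.0, -342.3, 330.5]
tool_rot: [3.141, 0.0, 1.672]
force: [-0.1, -0.1, -1.2]
width: 85.2
gripper_force: 0.0
clock: 5.2
eef_pos: [553.9, -25.7, 330.5]
tool_rot: [3.141, 0.0, 1.672]
force: [0.6, -1.9, -0.2]
width: 85.5
gripper_force: 0.0
[547.3  43.4 473.1] [556.1 -17.9 330.8] [ 3.1 -0.   1.7]
dock_lug_hole 0.61 [ 44.1 403. ] [652.5 142.8]
carrier_fin 0.57 [ 34.9 345. ] [570.4 134.5]
pin 0.44 [ 43.5 407. ] [657.7 144. ]
pin 0.3 [115.4 192. ] [368.3  20.7]
```

View pics/w1.png

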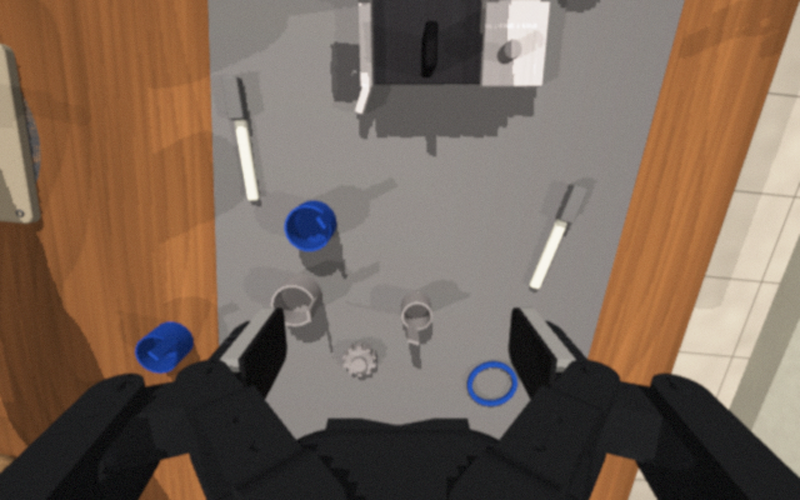

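The wrist view shows the dock at the top with the fin at (430,47) and the pin on the lug at (515,48). Both steel scoops and the blue look-alikes lie below, as measured. I'll go nearer for a precise fix.

```bash
python3 -m crank '[[[0.5,0.9,0.8,0],[0.5,0.9,0.8,0],[0.5,0.9,0.8,0],[0.5,0.9,0.8,0],[0.7,0,0,0],[0,0,0,0],[0,0,0,0],[0,0,0,0]]]' -0.2
python3 c.py w2.png
python3 - <<'E'
from h import *
p=[557.5,246.8,1.672]
go([*loc(p,(-115,-83,0))[:2],80],p[2])
E
```

```text
clock: 6.17
eef_pos: [636.3, 47.1, 251.2]
tool_rot: [3.141, 0.002, 1.67]
force: [0.6, -0.2, 0.2]
width: 51.2
gripper_force: 0.0
[629.7 116.3 393.7] [636.4  46.9 251.4] [3.1 0.  1.7]
dock_lug_hole 0.73 [ 88.9 339.2] [651.8 143.9]
carrier_fin 0.89 [ 86.6 261.2] [571.5 134.6]
pin 0.66 [ 89.7 340.6] [653.5 143.1]
turn total -0.02 units, then tool dx 3.61 dy 0.99 dz 6.84 units (1=25mm)
```

View pics/w2.png

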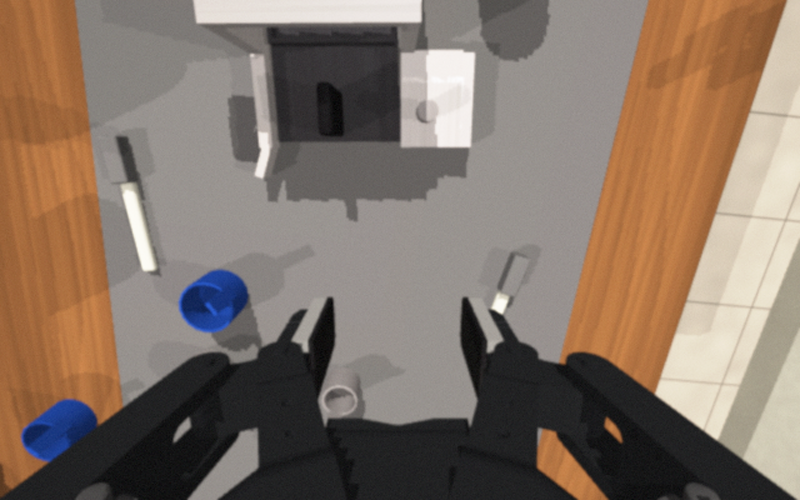

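The pin head at (427,110) and fin top at (328,97) are clear, and the networks agree: pin (652.5,143.3), yaw 1.672. Descending to grip the pin.

```bash
python3 -m crank '[[[0.75,0.2,0,0],[0.75,0.2,0,0],[0.75,0.2,0,0],[0.75,0.2,0.5,0],[0.77,0.23,0.5,0],[0,0,0.86,0],[0,0,1,0],[0,0,1,0],[0,0,1,0],[0,0,1,0],[0,0,1,0],[0,0,1,0]]]'
python3 -m crank '[[[0,0,0.5,0],[0,0,0.5,0],[0,0,0,0],[0,0,0,0]]]'
python3 -m crank '[[[0,0,0,0],[0,0,0,0],[0,0,0,0],[0,0,0,0],[0,0,0,0],[0,0,0,0],[0,0,0,0],[0,0,0,0]]]' 1
python3 - <<'E'
from h import *
s=ctrl.read_state();print(s)
p=[558.3,249.4,1.672]
x=loc(p,(0,97,115));go([*x[:2],115+60],p[2])
E
```

```text
clock: 7.47
eef_pos: [652.5, 145.4, 53.0]
tool_rot: [3.141, 0.0, 1.672]
force: [0.7, 1.6, -0.1]
width: 51.3
gripper_force: 0.0
clock: 7.8
eef_pos: [652.7, 145.9, 29.3]
tool_rot: [3.141, -0.0, 1.672]
force: [-1.2, -0.6, 0.2]
width: 51.7
gripper_force: 0.0
clock: 8.47
eef_pos: [653.1, 146.0, 30.2]
tool_rot: [3.14, -0.0, 1.672]
force: [-0.2, -0.8, 6.4]
width: 16.5
gripper_force: 58.4
{'clock': 8.4667, 'qpos': array([-0.1,  0.9, -0.3,  1.6,  0.4,  0.7, -0.5]), 'qd': array([ 0., -0.,  0.,  0.,  0., -0., -0.]), 'tau': array([ -0.1, -59.3,  -4.5, -12.9,   0. ,  -0.3,   0. ]), 'eef_pos': array([653.1, 146. ,  30.2]), 'tool_rot': array([ 3.1, -0. ,  1.7]), 'force': array([-0.2, -0.8,  6.4]), 'torque': array([-0.1,  0.2, -0. ]), 'gripper_force': 58.44602644443512, 'width': 16.510153902606074}
turn total -0.00 units, then tool dx 4.50 dy -7.23 dz -5.79 units (1=25mm)
```

```bash
python3 -m crank '[[[0,0,-0.4,0],[0,0,-0.6,0],[0,0,-1,0],[0,0,-1,0],[0,0,-1,0],[0,0,-1,0],[0,0,-1,0],[0,0,-1,0],[0,0,-0.8,0],[0,0,0,0],[0,0,0,0],[0,0,0,0]]]'
cat > d.py <<'E'
from h import *
import sys
im=ctrl.get_image("wrist");s=ctrl.read_state();print(s["eef_pos"],s["width"],s["force"])
z=float(sys.argv[1]) 
for t in sys.argv[3:]:
    t,z=t.split(":");z=float(z)
    for r in ctrl.place_of("wrist",t)[:2]:
        w=atz(im,r["position"],z);d=w-s["eef_pos"];y=s["tool_rot"][2]
        print(t,round(r["confidence"],2),np.array(r["position"]),w[:2],"tool dx dy mm",np.array([np.cos(y)*d[0]+np.sin(y)*d[1],np.sin(y)*d[0]-np.cos(y)*d[1]]))
save(im,sys.argv[2],f=1.25)
E
python3 d.py 0 w3.png pin:224 dock_park_hole:115 dock_lug_hole:26 carrier_tab_hole:10 carrier_fin:76
```

```text
clock: 9.47
eef_pos: [651.6, 145.4, 223.6]
tool_rot: [-3.141, 0.0, 1.672]
force: [-0.1, 0.2, -0.3]
width: 16.3
gripper_force: 58.5
[651.3 145.3 222.8] 16.240778815409513 [-0.5  0.1 -0.3]
pin 0.55 [258.  318.4] [652.6 141.8] tool dx dy mm [-3.6  1. ]
dock_park_hole 0.6 [57.1 79.2] [458.7 236.2] tool dx dy mm [ 110.  -182.5]
dock_park_hole 0.52 [241.2  87.9] [449.   81.4] tool dx dy mm [ -43.1 -207.8]
dock_lug_hole 0.83 [175.3 318.8] [652.8 145. ] tool dx dy mm [-0.4  1.5]
dock_lug_hole 0.72 [257.2 316.9] [661.1  41.5] tool dx dy mm [-104.2   -0.8]
carrier_tab_hole 0.84 [175.  317.2] [651.2 141.9] tool dx dy mm [-3.3 -0.4]
carrier_fin 0.92 [190.8 235.8] [571.1 131.2] tool dx dy mm [ -5.9 -81.3]
```

View pics/w3.png

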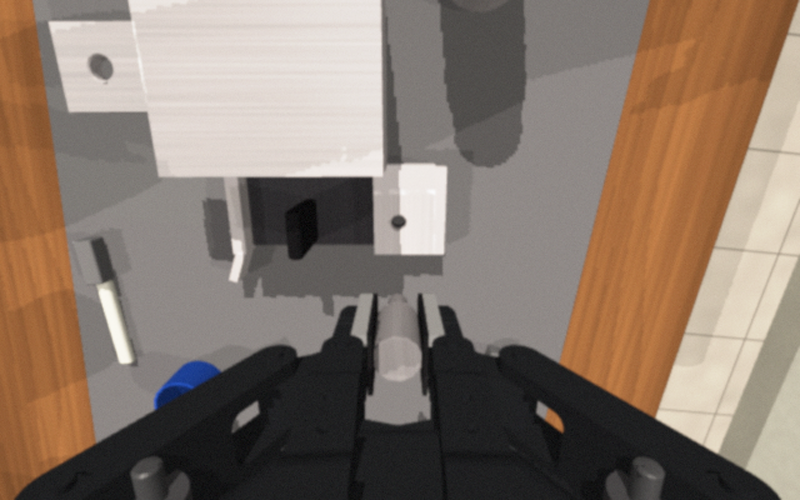

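The pin is out, held upright at (398,335). The empty lug hole shows at (398,222) and the park hole at (100,66). Moving near the park hole and refining.

```bash
python3 -m crank '[[[0.3,-0.9,0.2,0],[0.3,-0.9,0.2,0],[0.3,-0.9,0.2,0],[0.3,-0.9,0.2,0],[0.3,-0.9,0.2,0],[0.3,-0.9,0.2,0],[0.3,-0.9,0.2,0],[0.3,-0.94,0.2,0],[0,0,0,0],[0,0,0,0],[0,0,0,0],[0,0,0,0]]]'
python3 d.py 0 w4.png dock_park_hole:115 pin:178
```

```text
clock: 10.77
eef_pos: [467.5, 187.1, 184.0]
tool_rot: [3.14, -0.0, 1.671]
force: [0.7, 0.2, -0.5]
width: 16.1
gripper_force: 58.7
[467.4 187.  183.9] 16.410124936378537 [-0.7  0.4 -0.5]
dock_park_hole 0.71 [138.9 314.7] [460.5 238.2] tool dx dy mm [51.6 -1.7]
pin 0.84 [257.2 316.2] [467.6 180.6] tool dx dy mm [-6.4 -0.4]
pin 0.2 [129.4 410.2] [506.  252.6] tool dx dy mm [61.4 45. ]
```

View pics/w4.png

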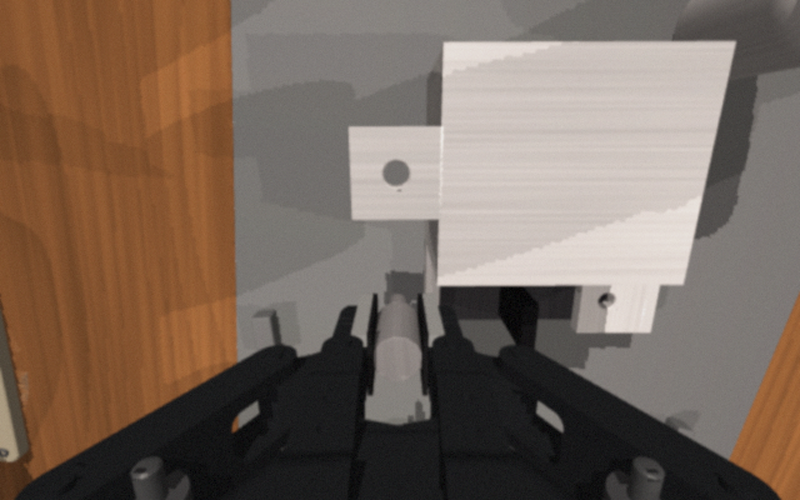

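```bash
python3 - <<'E'
from h import *
im=ctrl.get_image("wrist");s=ctrl.read_state();p=s["eef_pos"];y=s["tool_rot"][2]
ex=np.array([np.cos(y),np.sin(y),0])
for dx in(0,-3,-6):
    print(dx,[ [round(float(v)*1.25) for v in proj(im,p+ex*(dx+a)+[0,0,z])] for z,a in((25.8,-9),(25.8,0),(25.8,9),(-4.2,9),(-28,0))])
print(im["intrinsics"])
save(im,"w5.png",(200,320,270,370),6)
for r in (134,137.6,140): print(atz(im,(r,316),115)-p, ex@(atz(im,(r,316.5),115)-p))
E
```

```text
0 [[369, 396], [347, 396], [323, 396], [290, 396], [288, 396]]
-3 [[376, 396], [354, 396], [331, 396], [296, 396], [294, 396]]
-6 [[384, 396], [362, 396], [339, 396], [303, 396], [300, 396]]
[[301.    0.  317.7]
 [  0.  301.  197.9]
 [  0.    0.    1. ]]
[ -6.2  54.5 -68.8] 54.886645918270986
[ -5.9  52.1 -68.8] 52.4479872221052
[ -5.8  50.5 -68.8] 50.81348553387034
```

View pics/w5.png

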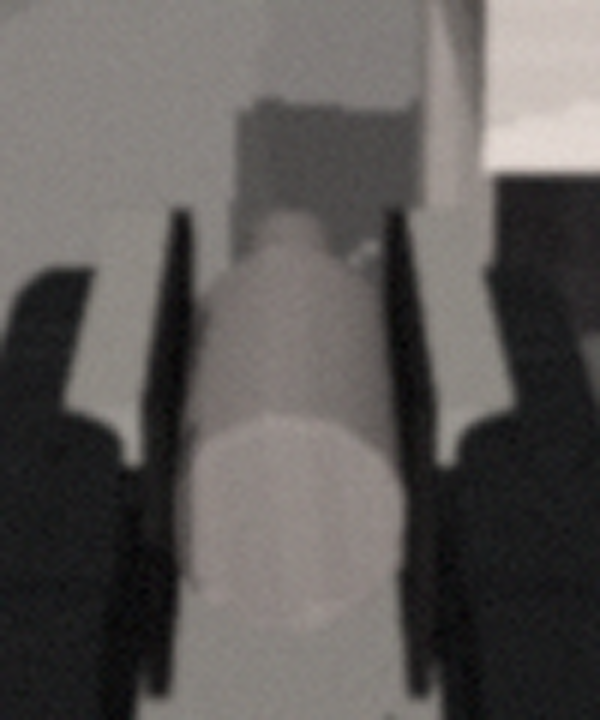

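```bash
python3 -m crank '[[[0.55,-0.03,0,0],[0.55,-0.04,0,0],[0.55,0,0,0],[0.55,0,0,0],[0,0,0.4,0],[0,0,0.4,0],[0,0,0.4,0],[0,0,0.25,0],[0,0,0,0],[0,0,0,0]]]'
python3 -m crank '[[[0,0,0.2,0],[0,0,0.2,0],[0,0,0,0]]]'
python3 d.py 0 w6.png dock_park_hole:115 pin:137
```

```text
clock: 11.8
eef_pos: [458.6, 240.8, 146.8]
tool_rot: [-3.14, 0.001, 1.671]
force: [0.2, -0.0, -0.1]
width: 16.3
gripper_force: 58.7
clock: 12.05
eef_pos: [458.6, 241.3, 136.9]
tool_rot: [-3.141, 0.0, 1.672]
force: [-0.2, 0.2, -0.7]
width: 16.3
gripper_force: 58.7
[458.7 241.4 137.2] 16.177434827185426 [ 0.   0.2 -0.7]
dock_park_hole 0.82 [244.7 320.9] [461.4 235.1] tool dx dy mm [-6.5  2. ]
pin 0.74 [256.6 315.8] [458.2 238.2] tool dx dy mm [-3.2 -0.8]
```

```bash
python3 -m crank '[[[0,0,0.2,0],[0,0,0.2,0],[0,0,0.2,0],[0,0,0,0],[0,0,0,0]]]'
python3 -m crank '[[[0,0,0.04,0],[0,0,0,0],[0,0,0,0]]]'
python3 - <<'E'
from h import *
im=ctrl.get_image("wrist");save(im,"w6.png",(160,320,240,400),4)
E
```

```text
clock: 12.62
eef_pos: [458.7, 241.6, 122.1]
tool_rot: [-3.141, 0.0, 1.672]
force: [0.2, -0.0, -0.7]
width: 16.2
gripper_force: 58.6
clock: 12.87
eef_pos: [458.8, 241.7, 121.6]
tool_rot: [3.142, 0.0, 1.672]
force: [0.1, -0.1, -0.3]
width: 16.3
gripper_force: 58.6
```

View pics/w6.png

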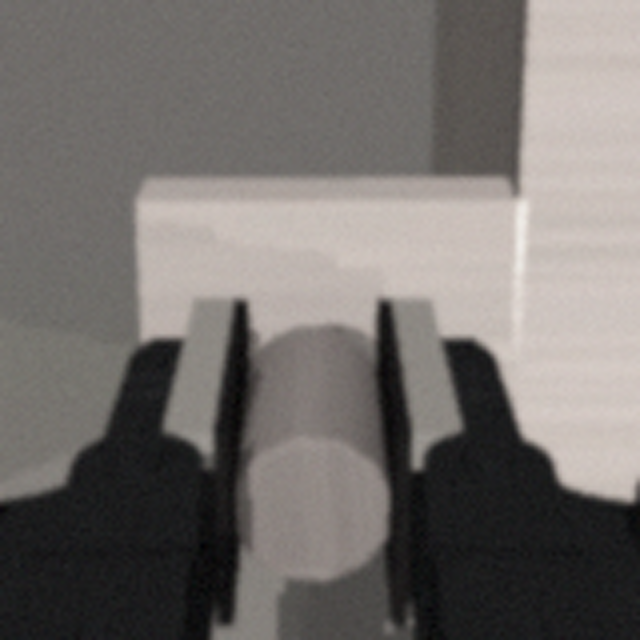

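The pin sits in the park hole, with its head almost on the flap at crop (315,330). Releasing it and going to the fin.

```bash
python3 -m crank '[[[0,0,0,0],[0,0,0,0],[0,0,0,0],[0,0,0,0],[0,0,0,0],[0,0,-0.8,0],[0,0,-0.8,0],[0,0,-0.8,0],[0,0,-0.8,0]]]' -0.2
python3 -m crank '[[[-0.7,0.5,0,0],[-0.7,0.5,0,0],[-0.7,0.5,0,0],[-0.7,0.5,0,0],[-0.7,0.5,0,0],[-0.7,0.5,0,0],[-0.68,0.5,0,0],[0,0.5,0.8,0],[0,0,0.9,0],[0,0,0.9,0],[0,0,0,0],[0,0,0,0]]]'
python3 - <<'E'
from h import *
im=ctrl.get_image("wrist");s=ctrl.read_state();print(s["eef_pos"])
for r in ctrl.place_of("wrist","carrier_fin")[:2]: print(r,atz(im,r["position"],76))
im2=ctrl.get_image("scene")
for r in ctrl.place_of("scene","pin")[:2]: print(r,atz(im2,r["position"],115))
go([570.6,130.5,43],1.672)
E
```

```text
clock: 13.67
eef_pos: [458.6, 241.6, 202.4]
tool_rot: [-3.141, 0.0, 1.672]
force: [-0.2, -0.5, -0.5]
width: 51.6
gripper_force: 0.0
clock: 14.67
eef_pos: [569.8, 130.3, 135.8]
tool_rot: [-3.139, 0.0, 1.672]
force: [-0.2, -0.3, 0.1]
width: 51.5
gripper_force: 0.0
[570.8 130.7 137. ]
{'position': [212.2, 318.0], 'confidence': 0.84} [569.9 131.4  76. ]
{'position': [275.7, 241.0], 'confidence': 0.43} [ 635. -287.  115.]
{'position': [202.6, 379.4], 'confidence': 0.15} [603.5 111.8 115. ]
turn total 0.00 units, then tool dx -0.01 dy -0.04 dz 3.81 units (1=25mm)
```

```bash
python3 -m crank '[[[0,0,0.8,0],[0,0,0.8,0],[0,0,0.8,0],[0,0,0.8,0],[0,0,0.5,0],[0,0,0,0],[0,0,0,0]]]'
python3 -m crank '[[[0,0,0,0],[0,0,0,0],[0,0,0,0],[0,0,0,0],[0,0,0,0],[0,0,0,0]]]' 1
python3 -m crank '[[[-0.2,0,0,0],[-0.4,0,0,0],[-0.4,0,0,0],[-0.4,0,0,0],[-0.4,0,0,0],[-0.4,0,0,0]]]'
python3 - <<'E'
from h import *
im=ctrl.get_image("top");save(im,"t1.png",(120,300,150,460),2.5)
E
```

```text
clock: 15.45
eef_pos: [570.9, 130.6, 44.5]
tool_rot: [3.141, -0.0, 1.672]
force: [0.8, -0.5, 0.6]
width: 51.0
gripper_force: 0.0
clock: 15.95
eef_pos: [571.1, 130.6, 45.3]
tool_rot: [3.14, 0.0, 1.672]
force: [-1.0, -0.4, 5.9]
width: 11.3
gripper_force: 60.0
clock: 16.45
eef_pos: [577.3, 78.7, 45.3]
tool_rot: [3.138, -0.004, 1.674]
force: [-2.1, 8.5, 12.1]
width: 11.1
gripper_force: 61.9
```

View pics/t1.png

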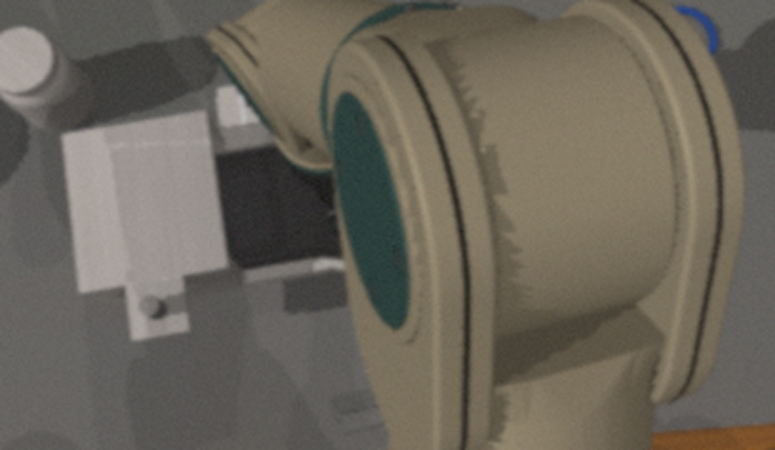

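The pin is parked upright in the flap at (150,307), and the dark carrier is sliding out. Continuing the pull.

```bash
python3 -m crank '[[[-0.45,0,0,0],[-0.45,0,0,0],[-0.45,0,0,0],[-0.45,0,0,0],[-0.45,0,0,0],[-0.45,0,0,0],[-0.45,0,0,0],[-0.45,0,0,0],[-0.45,0,0,0],[-0.45,0,0,0],[-0.4,0,0,0],[0,0,0,0]]]'
python3 -m crank '[[[0,0,0,0],[0,0,0,0],[0,0,0,0],[0,0,0,0],[0,0,-0.5,0],[0,0,-1,0],[0,0,-1,0],[0,0,-1,0],[0,0,-1,0],[0,0,-1,0],[0,0,-1,0],[0,0,-1,0]]]' -0.2
python3 - <<'E'
from h import *
s=ctrl.read_state();print(s["eef_pos"])
for c in("wrist","top","scene"):
  im=ctrl.get_image(c)
  for t,z in(("scoop3",0),("carrier",10),("carrier_fin",76),("carrier_tab_hole",10)):
    for r in ctrl.place_of(c,t)[:5]:
      q=tuple(int(v) for v in r["position"])
      if r["confidence"]>.3: print(c,t,round(r["confidence"],2),np.array(r["position"]),atz(im,r["position"],z)[:2])
E
```

```text
clock: 17.5
eef_pos: [590.0, -46.6, 45.3]
tool_rot: [3.139, -0.001, 1.671]
force: [1.1, 0.8, 6.6]
width: 11.3
gripper_force: 61.1
clock: 18.5
eef_pos: [588.2, -46.0, 233.8]
tool_rot: [3.141, 0.0, 1.672]
force: [-0.8, -0.3, 0.6]
width: 51.1
gripper_force: 0.0
[588.2 -46.  233.8]
wrist scoop3 0.95 [258.7 315.9] [ 598.7 -170.6]
wrist scoop3 0.93 [250.  196.7] [ 435.2 -174.1]
wrist scoop3 0.91 [173.4 206.9] [448.9 -65.7]
wrist scoop3 0.81 [289.8  75.1] [ 262.4 -254.2]
wrist carrier 0.72 [ 65.7 319. ] [577.7  73.2]
wrist carrier 0.67 [ 93.3 130.3] [364.5  21.9]
wrist carrier_fin 0.69 [181.8 319.4] [590.1 -44.9]
wrist carrier_tab_hole 0.9 [169.3 386.1] [672.1 -35.7]
top scoop3 0.95 [246.4 390. ] [ 439.2 -164.9]
top scoop3 0.83 [243.3 347.5] [454.3 -62.2]
top scoop3 0.61 [184.4 381.4] [ 596.4 -160.2]
top scoop3 0.5 [316.8 433.9] [ 266.5 -250.1]
top carrier 0.8 [199.5 289.9] [571.6  71.1]
top carrier_fin 0.61 [182.9 334.3] [588.1 -38. ]
top carrier_tab_hole 0.85 [155.8 328.4] [678.  -32.5]
scene scoop3 0.94 [231.8 291. ] [453.  -64.6]
scene scoop3 0.89 [244.5 252.7] [ 439.3 -173.4]
scene scoop3 0.65 [219.6 197.6] [ 256.5 -253.2]
scene scoop3 0.55 [276.8 284.6] [ 588.7 -163.1]
scene carrier 0.89 [234.7 360.3] [578.8  74.2]
scene carrier_fin 0.55 [235.1 323.3] [588.2 -48.2]
scene carrier_tab_hole 0.68 [271.9 348.4] [671.5 -32.4]
```

```bash
python3 -m crank '[[[-0.7,-0.65,0,0],[-0.7,-0.65,0,0],[-0.7,-0.65,0,0],[-0.7,-0.65,0,0],[-0.7,-0.65,0,0],[-0.7,-0.65,0,0],[-0.7,-0.65,0,0],[-0.7,-0.65,0,0],[-0.7,-0.65,0,0],[-0.7,-0.65,0,0],[0,0,0,0],[0,0,0,0]]]'
cat > e.py <<'E'
from h import *
import sys
im=ctrl.get_image("wrist");s=ctrl.read_state();print(s["eef_pos"],s["tool_rot"][2])
C=np.array(eval(sys.argv[1]),float)
for r in ctrl.place_of("wrist","scoop3")[:5]: print(round(r["confidence"],2),np.array(r["position"]),atz(im,r["position"],0)[:2])
b=[r for r in ctrl.trace("wrist","scoop3") if np.hypot(*(atz(im,r["position"],30)[:2]-C))<45]
print([(r["position"],atz(im,r["position"],30)[:2]) for r in b])
m=b[0]["mask"] if b else None
v,u=[int(k) for k in proj(im,[*C,30])]
a=im["img"][max(0,v-60):v+60,max(0,u-60):u+60,::-1]
print("crop origin row,col",max(0,v-60),max(0,u-60))
cv2.imwrite("pics/"+sys.argv[2],cv2.convertScaleAbs(cv2.resize(a,None,fx=5,fy=5,interpolation=cv2.INTER_CUBIC),alpha=1.5))
E
python3 e.py "(436.5,-171)" s1.png
```

```text
clock: 20.25
eef_pos: [443.9, -237.9, 231.6]
tool_rot: [-3.141, 0.0, 1.669]
force: [0.1, 0.4, -0.9]
width: 51.2
gripper_force: 0.0
[ 444.9 -236.6  231.7] 1.6711760086323977
0.8 [111.2 317.4] [ 436.6 -167.8]
0.77 [ 12.2 341. ] [452.2 -61.2]
0.68 [126.9 450.7] [ 599.  -170.1]
0.58 [170.2 171.4] [ 260.5 -257. ]
[([112.0, 318.7], array([ 438.2, -168.6]))]
crop origin row,col 54 256
```

View pics/s1.png

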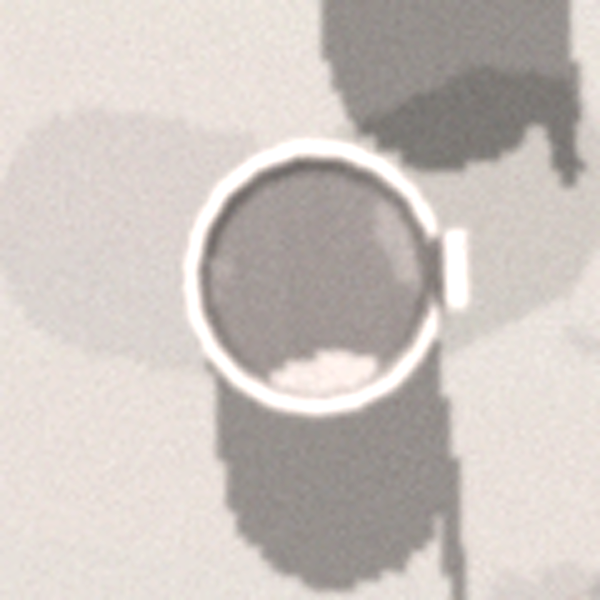

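The crop shows one steel cup, rim radius about 28 mm, so it's scoop3. Rim centre is at crop (313,276) and ear top at (456,268), pointing right. Computing the ear's position.

```bash
cat > f.py <<'E'
from h import *
import sys
# args: origin row,col, crop rim x,y ,ear x,y, zrim, zear, tcp z
r0,c0,rx,ry,ex,ey,zr,ze,zt=map(float,sys.argv[1:10])
im=ctrl.get_image("wrist")
f=lambda x,y:(r0+(y-2)/5,c0+(x-2)/5)
a=atz(im,f(rx,ry),zr)[:2];e=atz(im,f(ex,ey),ze)[:2];d=e-a
print("centre",a,"ear",e,"dist",np.hypot(*d),"dir",np.arctan2(d[1],d[0]))
phi=np.arctan2(d[1],d[0])
for y in(phi+np.pi/2,phi-np.pi/2): print("yaw",y);go([*e,zt],y)
E
python3 f.py 54 256 313 276 456 268 40 72 100
```

```text
centre [ 438.8 -162.9] ear [ 466. -159.] dist 27.48070629641829 dir 0.1440329913060729
yaw 1.7148293181009695
turn total -0.51 units, then tool dx 2.91 dy 1.25 dz 5.27 units (1=25mm)
yaw -1.4267633354888236
turn total 38.76 units, then tool dx -2.91 dy -1.25 dz 5.27 units (1=25mm)
```

```bash
python3 -m crank '[[[0.7,0.31,0.5,-0.5],[0.7,0.31,0.8,0],[0.7,0.31,0.8,0],[0.72,0.31,0.8,0],[0,0,0.8,0],[0,0,0.8,0],[0,0,0.8,0],[0,0,0.8,0],[0,0,0.8,0],[0,0,0.75,0],[0,0,0,0],[0,0,0,0]]]'
python3 - <<'E'
from h import *
im=ctrl.get_image("wrist");print(ctrl.read_state()["eef_pos"],ctrl.read_state()["force"]);save(im,"s2.png",(150,400,170,470),2.5)
E
```

```text
clock: 21.45
eef_pos: [466.1, -161.5, 39.8]
tool_rot: [-3.14, -0.001, 1.714]
force: [-0.5, 0.9, -0.9]
width: 51.0
gripper_force: 0.0
[ 466.7 -161.9   40.6] [0.9 0.6 0.4]
```

View pics/s2.png

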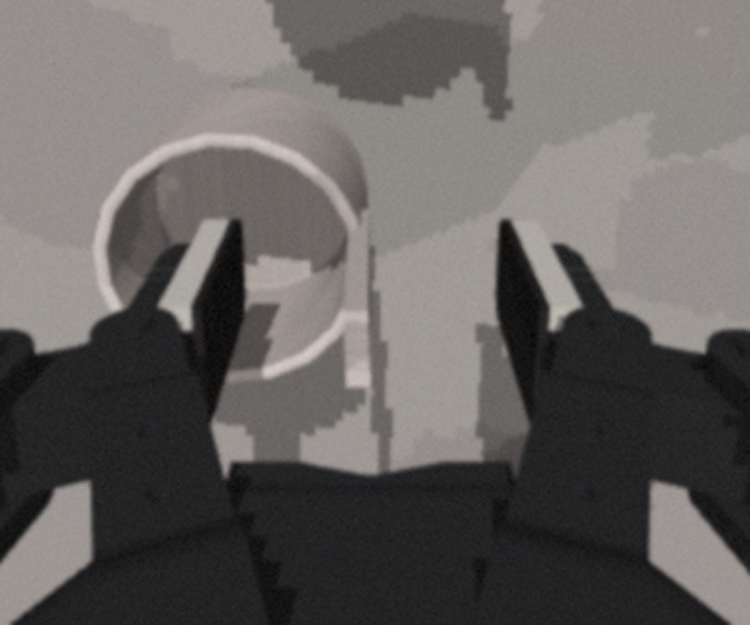

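The ear is between the fingers at (357,340), and the inner finger is over the cup. Gripping and lifting.

```bash
python3 -m crank '[[[0,0,0,0],[0,0,0,0],[0,0,0,0],[0,0,0,0],[0,0,0,0],[0,0,0,0],[0,0,0,0]]]' 1
python3 -m crank '[[[0,0,-0.3,0],[0,0,-0.6,0],[0,0,-0.8,0],[0,0,-0.8,0],[0,0,-0.8,0],[0,0,-0.8,0],[0,0,-0.4,0],[0,0,0,0],[0,0,0,0]]]'
python3 - <<'E'
from h import *
s=ctrl.read_state();print(s["eef_pos"],s["tool_rot"][2],s["force"],s["torque"],s["width"])
y=s["tool_rot"][2];c=np.array([577.5,72])
go([*(c+26.5*np.array([np.sin(y),-np.cos(y)])),155])
im=ctrl.get_image("wrist")
for r in ctrl.place_of("wrist","scoop3")[:5]: print(round(r["confidence"],2),np.array(r["position"]),atz(im,r["position"],115)[:2],atz(im,r["position"],0)[:2])
E
```

```text
clock: 22.08
eef_pos: [466.5, -163.5, 41.2]
tool_rot: [3.141, 0.001, 1.712]
force: [-0.0, -1.9, 6.7]
width: 3.0
gripper_force: 58.5
clock: 22.83
eef_pos: [466.1, -162.9, 153.0]
tool_rot: [3.141, 0.0, 1.712]
force: [-0.5, 0.0, -1.3]
width: 3.0
gripper_force: 58.4
[ 466.1 -162.9  153. ] 1.7115935156011346 [-0.5  0.  -1.3] [ 0. -0.  0.] 2.9546055563851894
turn total -0.00 units, then tool dx 8.68 dy 6.79 dz -0.08 units (1=25mm)
0.92 [227.4 275.9] [ 440.  -168.4] [ 429.4 -215.7]
0.76 [243.6 113.2] [ 336.2 -194.6] [ 259.4 -258.5]
0.74 [206.8 444.3] [ 543.5 -139.7] [ 598.7 -168.7]
0.66 [ 78.9 319.1] [454.8 -76.4] [453.7 -65. ]
```

```bash
python3 -m crank '[[[0.8,0.6,0,0],[0.8,0.6,0,0],[0.8,0.6,0,0],[0.8,0.6,0,0],[0.8,0.6,0,0],[0.8,0.6,0,0],[0.8,0.6,0,0],[0.8,0.6,0,0],[0.8,0.7,0,0],[0.8,0.7,0,0],[0.68,0.6,0,0],[0,0,0,0]]]'
python3 - <<'E'
from h import *
s=ctrl.read_state();print(s["eef_pos"],s["force"],s["width"]);y=s["tool_rot"][2];c=np.array([577.5,72])
go([*(c+26.5*np.array([np.sin(y),-np.cos(y)])),54])
E
```

```text
clock: 23.93
eef_pos: [605.3, 82.5, 151.5]
tool_rot: [3.14, -0.005, 1.718]
force: [0.1, 1.0, -0.1]
width: 2.7
gripper_force: 58.5
[605.3  82.5 151.5] [ 0.1  1.  -0.1] 2.73366380133532
turn total -0.00 units, then tool dx -0.25 dy -0.10 dz 3.90 units (1=25mm)
```

```bash
python3 -m crank '[[[-0.2,0,0.4,0],[0,0,0.6,0],[0,0,0.6,0],[0,0,0.6,0],[0,0,0.6,0],[0,0,0.6,0],[0,0,0.4,0],[0,0,0,0],[0,0,0,0]]]'
python3 -m crank '[[[0,0,0.1,0],[0,0,0,0],[0,0,0,0]]]'
```

```text
clock: 24.68
eef_pos: [603.6, 69.9, 56.7]
tool_rot: [-3.139, 0.001, 1.711]
force: [0.2, -0.2, -0.6]
width: 3.1
gripper_force: 58.5
clock: 24.93
eef_pos: [605.0, 71.0, 56.0]
tool_rot: [3.14, 0.0, 1.712]
force: [-0.1, 0.5, -0.1]
width: 2.8
gripper_force: 58.5
```

```bash
python3 -m crank '[[[0,0,0.1,0],[0,0,0,0],[0,0,0,0]]]'
python3 -m crank '[[[0,0,0.06,0],[0,0,0,0],[0,0,0,0]]]'
python3 -m crank '[[[0,0,0.04,0],[0,0,0,0],[0,0,0,0]]]'
```

```text
clock: 25.18
eef_pos: [604.6, 71.1, 52.9]
tool_rot: [3.141, 0.0, 1.712]
force: [0.3, 0.4, -0.8]
width: 3.0
gripper_force: 58.5
clock: 25.43
eef_pos: [604.9, 71.2, 51.5]
tool_rot: [3.141, -0.0, 1.712]
force: [0.4, 1.2, 0.3]
width: 3.0
gripper_force: 58.4
clock: 25.68
eef_pos: [605.1, 71.3, 51.2]
tool_rot: [3.14, 0.0, 1.712]
force: [-0.8, -0.8, 6.1]
width: 2.8
gripper_force: 59.0
```

```bash
python3 -m crank '[[[0,0,0,0],[0,0,0,0],[0,0,0,0],[0,0,0,0],[0,0,-0.6,0],[0,0,-1,0],[0,0,-1,0],[0,0,-1,0],[0,0,-1,0],[0,0,-1,0],[0,0,-1,0],[0,0,-0.6,0]]]' 0.3
python3 -m crank '[[[-1,-0.14,0,0],[-1,-0.14,0,0],[-1,-0.14,0,0],[-1,-0.14,0,0],[-1,-0.14,0,0],[-1,-0.14,0,0],[-1,-0.14,0,0],[-1,-0.14,0,0],[-1,-0.14,0,0],[-1,-0.14,0,0],[-1,-0.14,0,0],[-1,-0.14,0,0]]]'
python3 -m crank '[[[0,0,0,0],[0,0,0,0],[0,0,0,0]]]'
python3 e.py "(598,-169)" s3.png
```

```text
clock: 26.68
eef_pos: [605.4, 71.3, 233.0]
tool_rot: [3.138, -0.0, 1.712]
force: [0.8, 0.4, 0.8]
width: 29.8
gripper_force: 0.0
clock: 27.68
eef_pos: [604.8, -233.1, 230.1]
tool_rot: [-3.141, -0.0, 1.712]
force: [0.6, 0.4, -0.2]
width: 29.6
gripper_force: 0.0
clock: 27.93
eef_pos: [605.1, -230.8, 230.0]
tool_rot: [-3.141, -0.001, 1.712]
force: [0.7, 0.7, 0.5]
width: 29.7
gripper_force: 0.0
[ 605.3 -230.1  230.3] 1.7137474515744873
0.93 [155.9  37.6] [ 259.1 -262.5]
0.77 [118.2 318.2] [ 596.9 -168.6]
0.65 [  0. 200.] [452.2 -64. ]
[([118.2, 314.4], array([ 592.6, -168.7]))]
crop origin row,col 59 259
```

View pics/s3.png

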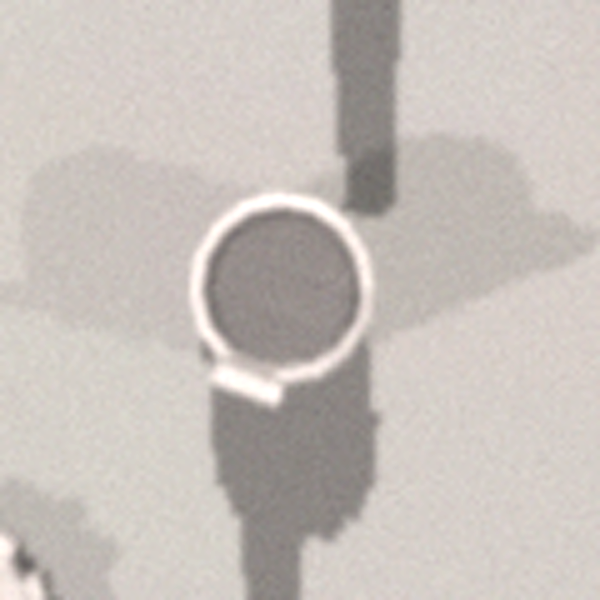

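One steel cup with rim radius about 20 mm, so scoop4. Rim centre is at crop (282,288), ear at (248,385). The coupling's edge shows at the lower left.

```bash
python3 f.py 59 259 282 288 248 385 36 68 38; python3 -c "
from cell import ctrl;print(ctrl.read_state()['qpos'])"
```

```text
centre [ 593.4 -165.7] ear [ 589.6 -184.7] dist 19.399675882564633 dir -1.7692067957491242
yaw -0.19841046895422765
turn total 23.91 units, then tool dx -0.98 dy -1.66 dz 7.70 units (1=25mm)
yaw -3.3400031225440205
turn total -15.36 units, then tool dx 0.98 dy 1.66 dz 7.70 units (1=25mm)
[ 0.58183247  0.65905692 -0.45177247  1.51554283  0.3145488   1.03963471
  0.19562923]
```

```bash
python3 -m crank '[[[0,0,0,-1],[0,0,0,-1],[0,0,0,-1],[0,0,0,-1],[0,0,0,-1],[0,0,0,-1],[0,0,0,-1],[0,0,0,-1],[0,0,0,-1],[0,0,0,-1],[0,0,0,-1],[0,0,0,-1]]]' 0.15
python3 -m crank '[[[0,0,0,-1],[0,0,0,-1],[0,0,0,-1],[0,0,0,-0.36],[0,0,0,0],[0.3,0.5,0.5,0],[0.3,0.5,0.8,0],[0.33,0.5,0.8,0],[0,0,0.8,0],[0,0,0.8,0],[0,0,0,0],[0,0,0,0]]]'
python3 - <<'E'
from h import *
im=ctrl.get_image("wrist");s=ctrl.read_state();print(s["eef_pos"],s["tool_rot"])
for t in("scoop4",):
  for r in ctrl.place_of("wrist",t)[:3]: print(r["confidence"],r["position"],atz(im,r["position"],0))
  for r in ctrl.trace("wrist",t)[:3]:
    ys,xs=np.nonzero(r["mask"]);print("mask",r["position"],ys.min(),ys.max(),xs.min(),xs.max())
y=s["tool_rot"][2]
print("expected ear px top/base",proj(im,[590,-188.5,68]),proj(im,[590,-188.5,36]),"rim centre",proj(im,[594,-169,36]),"orig",proj(im,[594,-169,0]))
go([590,-188.5,39],2.943)
E
```

```text
clock: 29.13
eef_pos: [605.4, -230.9, 230.5]
tool_rot: [3.142, 0.0, 2.677]
force: [0.3, 0.5, 0.9]
width: 36.3
gripper_force: 0.0
clock: 30.13
eef_pos: [589.5, -190.2, 137.4]
tool_rot: [-3.142, -0.002, 2.94]
force: [0.2, -0.2, 1.0]
width: 35.9
gripper_force: 0.0
[ 590.4 -190.3  138.5] [3.1 0.  2.9]
0.97 [125.5, 608.7] [585.3  79.3   0. ]
0.62 [186.9, 346.8] [ 594.3 -162.8    0. ]
mask [125.9, 612.8] 84 158 578 639
mask [195.1, 345.2] 168 218 321 369
mask [8.0, 439.5] 0 33 401 498
expected ear px top/base (np.float64(209.75309251705687), np.float64(320.0340084910039)) (np.float64(198.03280153445098), np.float64(319.7917834969366)) rim centre (np.float64(198.06417498134732), np.float64(343.42282324780854)) orig (np.float64(187.86904494991666), np.float64(340.37091534029537))
turn total -0.04 units, then tool dx 0.06 dy 0.07 dz 4.01 units (1=25mm)
```

```bash
python3 -m crank '[[[0.03,0.06,0.6,0],[0,0.04,0.8,0],[0,0,0.8,0],[0,0,0.8,0],[0,0,0.6,0],[0,0,0.38,0],[0,0,0,0],[0,0,0,0]]]'
python3 -m crank '[[[0,0,0,0],[0,0,0,0],[0,0,0,0],[0,0,0,0],[0,0,0,0],[0,0,0,0],[0,0,0,0]]]' 1
python3 -m crank '[[[0,0,-0.3,0],[0,0,-0.6,0],[0,0,-0.8,0],[0,0,-0.8,0],[0,0,-0.8,0],[0,0,-0.8,0],[0,0,-0.4,0],[0,0,0,0],[0,0,0,0]]]'
python3 - <<'E'
from h import *
im=ctrl.get_image("wrist");s=ctrl.read_state();print(s["eef_pos"],s["tool_rot"])
p=s["eef_pos"];y=s["tool_rot"][2];ex=np.array([np.cos(y),np.sin(y),0]);ey=np.array([np.sin(y),-np.cos(y),0])
for r in ctrl.trace("wrist","scoop4")[:3]:
    ys,xs=np.nonzero(r["mask"]);print("mask",round(r["confidence"],2),r["position"],ys.min(),ys.max(),xs.min(),xs.max())
for r in ctrl.place_of("wrist","scoop4")[:3]:
    w=atz(im,r["position"],p[2]-38)-p;print(r["position"],w@ex,w@ey)
for dx in(-4,0,4): 
    c=p+ex*dx+ey*18.5
    q=[proj(im,c+ey*20*np.cos(a)+ex*20*np.sin(a)+[0,0,h-39]) for h in(0,36) for a in np.arange(0,6.28,.2)]
    q=np.array(q);print(dx,q.min(0),q.max(0),"rim mid",proj(im,c+[0,0,-3]))
E
```

```text
clock: 30.95
eef_pos: [590.1, -187.8, 38.8]
tool_rot: [3.141, 0.001, 2.941]
force: [-0.1, -0.2, 0.1]
width: 36.2
gripper_force: 0.0
clock: 31.53
eef_pos: [590.6, -188.0, 39.5]
tool_rot: [-3.141, 0.002, 2.941]
force: [-1.6, -0.3, 6.3]
width: 3.3
gripper_force: 59.7
clock: 32.28
eef_pos: [589.6, -188.1, 151.3]
tool_rot: [-3.141, 0.001, 2.941]
force: [-1.5, -0.1, -0.7]
width: 2.8
gripper_force: 58.8
[ 589.  -188.1  150.3] [-3.1 -0.   2.9]
mask 0.94 [10.5, 433.3] 0 37 394 491
mask 0.78 [126.6, 607.0] 86 159 564 639
[223.0, 348.5] 0.04207877209481037 19.93290915967891
[0.5, 429.1] 125.22432143688006 58.98114245697451
[123.9, 591.1] 61.90987317426246 160.1645260885784
-4 [198.7 314.6] [286.2 389.4] rim mid (np.float64(253.27271403523244), np.float64(351.9580910636957))
0 [192.6 314.5] [279.8 389.9] rim mid (np.float64(246.3931044537724), np.float64(352.19440389736013))
4 [186.3 314.5] [273.2 390.4] rim mid (np.float64(239.41872868962034), np.float64(352.4339719252187))
```

```bash
python3 -m crank '[[[0,0.5,-0.4,0],[0,0.9,-0.4,0],[0,0.9,0,0],[0,0.9,0,0],[0,0.9,0,0],[-0.1,0.9,0,0],[-0.1,0.9,0,0],[-0.1,0.9,0,0],[-0.1,0.9,0,0],[-0.1,0.9,0,0],[0,0.8,0,0],[0,0.5,0,0]]]'
python3 -m crank '[[[0,0,0,0],[0,0,0,0],[0,0,0,0]]]'
python3 - <<'E'
from h import *
im=ctrl.get_image("wrist");s=ctrl.read_state();print(s["eef_pos"],s["tool_rot"][2],s["width"])
save(im,"n1.png",f=1.25)
for r in ctrl.place_of("wrist","scoop3")[:4]: print(round(r["confidence"],2),np.array(r["position"]),atz(im,r["position"],10))
for r in ctrl.trace("wrist","scoop3")[:4]:
    ys,xs=np.nonzero(r["mask"]);print("mask",round(r["confidence"],2),r["position"],ys.min(),ys.max(),xs.min(),xs.max(),im["img"][r["mask"]].mean(0))
for t,z in(("carrier",0),("carrier_fin",76),("carrier_tab_hole",10)):
  for r in ctrl.place_of("wrist",t)[:1]: print(t,r["confidence"],atz(im,r["position"],z))
c=[579.1,65.8]
q=np.array([proj(im,[c[0]+28*np.cos(a),c[1]+28*np.sin(a),h]) for h in(10,50) for a in np.arange(0,6.28,.1)]);print(q.min(0),q.max(0))
for c2 in("top","scene"):
  im=ctrl.get_image(c2)
  for r in ctrl.place_of(c2,"scoop3")[:5]: print(c2,round(r["confidence"],2),atz(im,r["position"],10))
E
```

```text
clock: 33.43
eef_pos: [651.1, 56.9, 171.0]
tool_rot: [3.139, -0.001, 2.945]
force: [-0.0, 0.7, -0.6]
width: 2.7
gripper_force: 58.8
clock: 33.68
eef_pos: [651.0, 50.4, 170.5]
tool_rot: [-3.14, -0.0, 2.939]
force: [-0.2, -0.3, -0.6]
width: 2.9
gripper_force: 58.8
[651.1  50.  170.5] 2.9386429858070833 2.830219804513141
0.85 [225. 348.] [703.6  72.5  10. ]
0.67 [112.2 321.4] [583.7  67.5  10. ]
0.3 [293.4  51.1] [ 718.2 -277.4   10. ]
mask 0.84 [8.8, 146.1] 0 28 97 177 [ 28.2  57.5 130.1]
mask 0.8 [106.4, 322.6] 70 144 289 355 [137.2 130.1 127.4]
mask 0.57 [232.5, 356.9] 193 294 314 391 [126.5 119.7 116.8]
carrier_fin 0.63 [588.8 -44.9  76. ]
carrier_tab_hole 0.7 [676.  -36.7  10. ]
[ 70.9 285.3] [140.8 352.2]
top 0.89 [575.5  61.5  10. ]
top 0.85 [451.5 -59.2  10. ]
top 0.57 [702.5  85.7  10. ]
scene 0.94 [458.6 -66.9  10. ]
scene 0.9 [575.9  72.1  10. ]
scene 0.88 [ 267.1 -258.8   10. ]
scene 0.79 [518.3 185.5  10. ]
```

```bash
python3 -m crank '[[[0.5,-0.1,0,0],[0.6,-0.1,0,0],[0.6,-0.1,0,0],[0.6,-0.1,0,0],[0.6,-0.1,0,0],[0.06,-0.09,0,0],[0,0,0,0],[0,0,0,0],[0,0,0,0]]]'
python3 - <<'E'
from h import *
im=ctrl.get_image("wrist");s=ctrl.read_state();print(s["eef_pos"],s["tool_rot"][2],s["width"]);go([575.7,50.2,95],2.939)
for r in ctrl.trace("wrist","scoop3")[:4]:
    ys,xs=np.nonzero(r["mask"]);print("mask",round(r["confidence"],2),r["position"],ys.min(),ys.max(),xs.min(),xs.max())
c=[579.5,68.8]
q=np.array([proj(im,[c[0]+28*np.cos(a),c[1]+28*np.sin(a),h]) for h in(10,50) for a in np.arange(0,6.28,.1)]);print(q.min(0),q.max(0))
E
```

```text
clock: 34.93
eef_pos: [577.0, 52.4, 170.9]
tool_rot: [3.141, 0.001, 2.94]
force: [0.2, -0.1, -1.1]
width: 3.1
gripper_force: 58.9
[576.8  52.5 170.8] 2.940115525436625 2.9111672361726613
turn total 0.01 units, then tool dx 0.03 dy -0.10 dz 3.03 units (1=25mm)
mask 0.91 [232.1, 355.8] 192 294 314 390
mask 0.89 [76.1, 158.7] 39 110 116 201
[153.8 305. ] [219.9 367. ]
```

```bash
python3 -m crank '[[[0.03,-0.08,0.5,0],[0,0,0.7,0],[0,0,0.7,0],[0,0,0.6,0],[0,0,0.4,0],[0,0,0,0],[0,0,0,0]]]'
python3 -m crank '[[[0,0,0.2,0],[0,0,0.2,0],[0,0,0,0]]]'
python3 -m crank '[[[0,0,0.2,0],[0,0,0,0]]]'
```

```text
clock: 35.62
eef_pos: [574.8, 50.9, 98.1]
tool_rot: [3.141, -0.001, 2.941]
force: [0.7, 0.4, 0.0]
width: 3.1
gripper_force: 58.8
clock: 35.87
eef_pos: [574.6, 50.5, 88.0]
tool_rot: [-3.141, -0.0, 2.941]
force: [-0.1, -0.8, 0.4]
width: 2.6
gripper_force: 58.8
clock: 36.03
eef_pos: [574.4, 50.5, 82.8]
tool_rot: [-3.141, -0.0, 2.941]
force: [0.3, 0.2, 0.2]
width: 3.2
gripper_force: 58.8
```

Bottom is at about z 44, below the scoop3 rim at 50, with no contact force. Continuing down.

```bash
python3 -m crank '[[[0,0,0.2,0],[0,0,0.2,0],[0,0,0.2,0],[0,0,0,0],[0,0,0,0]]]'
python3 -m crank '[[[0,0,0.2,0],[0,0,0.2,0],[0,0,0,0],[0,0,0,0]]]'
python3 -m crank '[[[0,0,0.1,0],[0,0,0,0],[0,0,0,0]]]'
```

```text
clock: 36.45
eef_pos: [574.4, 50.6, 67.8]
tool_rot: [-3.141, -0.001, 2.941]
force: [0.6, -0.1, 0.4]
width: 2.8
gripper_force: 58.8
clock: 36.78
eef_pos: [574.4, 50.6, 57.9]
tool_rot: [-3.141, -0.001, 2.941]
force: [0.2, 0.3, -0.6]
width: 3.4
gripper_force: 58.8
clock: 37.03
eef_pos: [574.7, 50.6, 55.8]
tool_rot: [-3.142, -0.0, 2.941]
force: [-0.3, 0.4, -0.5]
width: 3.1
gripper_force: 58.8
```

```bash
python3 -m crank '[[[0,0,0.07,0],[0,0,0,0],[0,0,0,0]]]'
python3 -m crank '[[[0,0,0,0],[0,0,0,0],[0,0,0,0],[0,0,0,0],[0,0,-0.3,0],[0,0,-0.6,0],[0,0,-1,0],[0,0,-1,0],[0,0,-1,0],[0,0,-1,0],[0,0,0,1],[0,0,0,1]]]' 0.5
python3 -m crank '[[[0,0,0,1],[0,0,0,1],[0,0,0,1],[0,0,0,1],[0,0,0,1],[0,0,0,1],[0,0,0,1],[0,0,0,1],[0,0,0,1],[0,0,0,1],[0,0,0,1],[0,0,0,1]]]' -0.2
python3 -m crank '[[[0,0,-0.5,1],[0,0,-0.5,0.86],[-1,0,-0.5,0],[-1,0,0,0],[-1,0,0,0],[-0.8,0,0,0],[0,0,0,0],[0,0,0,0]]]'
python3 - <<'E'
from h import *
s=ctrl.read_state();print(s["eef_pos"],s["tool_rot"])
for c in("wrist","top","scene"):
  im=ctrl.get_image(c)
  if c=="wrist":save(im,"n2.png",f=1.25)
  for t,z in(("scoop3",10),("scoop4",14),("carrier_fin",76),("carrier_tab_hole",10)):
    for r in ctrl.place_of(c,t)[:5]:
      w=atz(im,r["position"],z)[:2]
      if w[1]>-60 and w[0]>540: print(c,t,round(r["confidence"],2),np.array(r["position"]),w)
go([589.5,-46.5,45],1.672)
E
```

```text
clock: 37.28
eef_pos: [574.7, 50.7, 54.0]
tool_rot: [-3.142, -0.0, 2.941]
force: [-0.5, -0.3, -0.7]
width: 2.9
gripper_force: 58.8
clock: 38.28
eef_pos: [575.8, 51.0, 179.1]
tool_rot: [3.139, 0.003, 2.777]
force: [-0.4, -0.5, -0.3]
width: 21.4
gripper_force: 0.0
clock: 39.28
eef_pos: [574.6, 50.9, 177.2]
tool_rot: [3.141, -0.0, 1.817]
force: [-0.3, 0.1, 0.1]
width: 51.3
gripper_force: 0.0
clock: 39.95
eef_pos: [584.2, -45.0, 214.4]
tool_rot: [3.141, -0.0, 1.669]
force: [-0.2, 0.9, -0.2]
width: 51.3
gripper_force: 0.0
[584.2 -45.  214.4] [ 3.1 -0.   1.7]
wrist scoop3 0.83 [ 69.9 321.9] [577.6  67.8]
wrist scoop3 0.8 [ 74.3 321.5] [577.7  63.4]
wrist scoop4 0.83 [ 69.9 321.9] [577.6  67.3]
wrist scoop4 0.8 [ 74.3 321.5] [577.7  63. ]
wrist carrier_fin 0.58 [190.8 321.8] [588.6 -48.1]
wrist carrier_tab_hole 0.73 [176.2 394.3] [674.1 -39. ]
wrist carrier_tab_hole 0.26 [194.6 454.2] [749. -54.]
top scoop3 0.86 [197.  293.1] [577.4  62.9]
top scoop3 0.7 [196.3 289. ] [579.9  72.9]
top scoop3 0.3 [169.7 259.1] [653.9 143.8]
top scoop4 0.86 [197.  293.1] [576.4  62.7]
top scoop4 0.7 [196.3 289. ] [578.9  72.7]
top scoop4 0.3 [169.7 259.1] [652.6 143.3]
top carrier_fin 0.62 [182.  333.9] [590.4 -37.2]
top carrier_tab_hole 0.71 [157.3 330.1] [673.7 -36.4]
scene scoop3 0.9 [237.3 356.2] [580.9  59.1]
scene scoop3 0.46 [230.2 357.1] [559.3  78.3]
scene scoop4 0.9 [237.3 356.2] [584.5  56.3]
scene scoop4 0.46 [230.2 357.1] [563.   75.4]
scene carrier_fin 0.56 [234.5 324.3] [587.8 -44.9]
scene carrier_fin 0.38 [231.8 400.3] [685.9 112.8]
scene carrier_tab_hole 0.72 [271.3 349. ] [670.7 -30. ]
turn total -0.00 units, then tool dx -0.13 dy 0.20 dz 6.76 units (1=25mm)
```

Both scoops read in the well at the same place, nested. Gripping the fin and pushing home.

```bash
python3 -m crank '[[[-0.1,0.2,0.6,0],[0,0,0.8,0],[0,0,0.8,0],[0,0,0.9,0],[0,0,0.9,0],[0,0,0.9,0],[0,0,0.9,0],[0,0,0.6,0],[0,0,0.36,0],[0,0,0,0],[0,0,0,0]]]'
python3 -m crank '[[[0,0,0,0],[0,0,0,0],[0,0,0,0],[0,0,0,0],[0,0,0,0],[0,0,0,0]]]' 1
python3 -m crank '[[[0.1,0,0,0],[0.2,0,0,0],[0.3,0,0,0],[0.3,0,0,0],[0.3,0,0,0],[0.3,0,0,0],[0.3,0,0,0],[0.3,0,0,0],[0.3,0,0,0],[0.3,0,0,0],[0.3,0,0,0],[0.3,0,0,0]]]'
```

```text
clock: 41.62
eef_pos: [589.5, -45.7, 44.6]
tool_rot: [-3.141, -0.0, 1.672]
force: [-0.1, 0.3, -0.8]
width: 51.2
gripper_force: 0.0
clock: 42.12
eef_pos: [590.1, -46.0, 46.2]
tool_rot: [3.14, 0.001, 1.672]
force: [-1.1, -0.3, 7.1]
width: 11.2
gripper_force: 60.3
clock: 43.12
eef_pos: [582.3, 32.0, 46.2]
tool_rot: [3.14, 0.005, 1.669]
force: [0.2, -9.2, 6.9]
width: 11.0
gripper_force: 60.4
```

```bash
python3 -m crank '[[[0.3,0,0,0],[0.3,0,0,0],[0.3,0,0,0],[0.3,0,0,0],[0.3,0,0,0],[0.3,0,0,0],[0.3,0,0,0],[0.3,0,0,0],[0.3,0,0,0],[0.3,0,0,0],[0.3,0,0,0],[0,0,0,0]]]'
python3 -m crank '[[[0.2,0,0,0],[0.1,0,0,0],[0,0,0,0],[0,0,0,0]]]'
python3 -m crank '[[[0.1,0,0,0],[0,0,0,0],[0,0,0,0]]]'
```

```text
clock: 44.12
eef_pos: [573.7, 116.5, 46.2]
tool_rot: [3.14, 0.003, 1.671]
force: [0.0, -4.4, 6.9]
width: 11.1
gripper_force: 60.5
clock: 44.45
eef_pos: [573.1, 122.1, 46.2]
tool_rot: [3.141, 0.004, 1.669]
force: [0.1, -7.7, 6.8]
width: 10.9
gripper_force: 60.5
clock: 44.7
eef_pos: [572.9, 123.9, 46.2]
tool_rot: [3.141, 0.005, 1.669]
force: [0.9, -8.2, 8.8]
width: 11.3
gripper_force: 60.6
```

```bash
python3 -m crank '[[[0.1,0,0,0],[0.1,0,0,0],[0.1,0,0,0],[0,0,0,0],[0,0,0,0]]]'
python3 -m crank '[[[0.1,0,0,0],[0,0,0,0],[0,0,0,0]]]'
python3 -m crank '[[[0.1,0,0,0],[0,0,0,0],[0,0,0,0]]]'
```

```text
clock: 45.12
eef_pos: [572.1, 131.4, 46.2]
tool_rot: [3.141, 0.005, 1.669]
force: [-0.5, -7.9, 8.3]
width: 11.4
gripper_force: 60.6
clock: 45.37
eef_pos: [571.9, 132.7, 46.2]
tool_rot: [3.141, 0.007, 1.668]
force: [-0.4, -10.0, 9.3]
width: 11.2
gripper_force: 60.7
clock: 45.62
eef_pos: [571.8, 132.7, 46.2]
tool_rot: [-3.141, 0.01, 1.667]
force: [0.1, -14.8, 10.2]
width: 11.4
gripper_force: 60.9
```

```bash
python3 -m crank '[[[0.1,0,0,0],[0.1,0,0,0],[0,0,0,0],[-0.3,0,0,0],[0,0,0,0]]]'
python3 -m crank '[[[0,0,0,0],[0,0,0,0],[0,0,0,0],[0,0,0,0],[0,0,-0.6,0],[0,0,-1,0],[0,0,-1,0],[0,0,-1,0],[0,0,-1,0],[0,0,-1,0],[0,0,-0.9,0],[0,0,0,0]]]' -0.2
python3 - <<'E'
from h import *
s=ctrl.read_state();print(s["eef_pos"],s["tool_rot"])
for c in("wrist","top","scene"):
  im=ctrl.get_image(c)
  for t,z in(("pin",115),("carrier_fin",76),("dock_lug_hole",26),("carrier_tab_hole",10)):
    for r in ctrl.place_of(c,t)[:2]:
      if r["confidence"]>.4: print(c,t,round(r["confidence"],2),np.array(r["position"]),atz(im,r["position"],z)[:2])
go([458.8,241.7,202],1.672)
E
```

```text
clock: 46.03
eef_pos: [571.8, 132.8, 46.2]
tool_rot: [3.141, 0.006, 1.668]
force: [-0.4, -9.3, 8.6]
width: 11.4
gripper_force: 60.7
clock: 47.03
eef_pos: [573.4, 140.0, 212.2]
tool_rot: [3.133, -0.002, 1.673]
force: [0.0, 0.3, -0.3]
width: 51.4
gripper_force: 0.0
[573.4 140.  212.2] [ 3.1 -0.   1.7]
wrist pin 0.9 [ 55.  169.9] [456.2 238.2]
wrist dock_lug_hole 0.92 [182.2 388.4] [654.5 142.6]
wrist carrier_tab_hole 0.79 [178.9 387.2] [656.7 143.2]
wrist carrier_tab_hole 0.46 [249.8 144.3] [370.   23.6]
top pin 0.52 [241.  209.4] [466.7 245.2]
scene pin 0.58 [162.2 384.7] [464.7 243.8]
scene carrier_fin 0.88 [205.3 378. ] [571.4 135.7]
scene dock_lug_hole 0.71 [232.7 399.3] [644.9 150.2]
scene carrier_tab_hole 0.56 [238.2 400.8] [650.4 152.2]
turn total -0.00 units, then tool dx 4.57 dy -4.04 dz 0.22 units (1=25mm)
```

```bash
python3 -m crank '[[[0.5,-0.5,0,0],[0.6,-0.5,0,0],[0.6,-0.5,0,0],[0.6,-0.5,0,0],[0.6,-0.5,0,0],[0.6,-0.5,0,0],[0.6,-0.5,0,0],[0.47,-0.54,0,0],[0,0,0,0],[0,0,0,0],[0,0,0,0]]]'
python3 - <<'E'
from h import *
im=ctrl.get_image("wrist")
for r in ctrl.place_of("wrist","pin")[:2]: print(r,atz(im,r["position"],115))
go([458.8,241.7,121],1.672)
E
```

```text
clock: 48.7
eef_pos: [459.7, 241.0, 207.7]
tool_rot: [3.141, 0.0, 1.671]
force: [0.2, 0.1, 0.1]
width: 51.4
gripper_force: 0.0
{'position': [207.0, 315.8], 'confidence': 0.59} [459.  235.5 115. ]
turn total -0.02 units, then tool dx 0.04 dy -0.04 dz 3.46 units (1=25mm)
```

```bash
python3 -m crank '[[[0.04,-0.04,0.6,0],[0,0,0.8,0],[0,0,0.8,0],[0,0,0.8,0],[0,0,0.46,0],[0,0,0,0],[0,0,0,0]]]'
python3 -m crank '[[[0,0,0,0],[0,0,0,0],[0,0,0,0],[0,0,0,0],[0,0,0,0],[0,0,0,0],[0,0,0,0]]]' 1
python3 -m crank '[[[0,0,-0.3,0],[0,0,-0.6,0],[0,0,-0.8,0],[0,0,-0.8,0],[0,0,-0.8,0],[0,0,-0.5,0],[0,0,0,0],[0,0,0,0]]]'
python3 - <<'E'
from h import *
im=ctrl.get_image("wrist");p=ctrl.read_state()["eef_pos"];print(p)
for r in ctrl.place_of("wrist","pin")[:2]: print(r)
for r in ctrl.trace("wrist","pin")[:1]:
  ys,xs=np.nonzero(r["mask"]);print(ys.min(),ys.max(),xs.min(),xs.max(),r["position"])
go([652.0,145.7,p[2]],1.672)
E
```

```text
clock: 49.38
eef_pos: [458.0, 241.9, 120.7]
tool_rot: [-3.141, 0.001, 1.671]
force: [0.6, 0.0, -0.2]
width: 51.4
gripper_force: 0.0
clock: 49.97
eef_pos: [458.5, 242.9, 122.2]
tool_rot: [3.139, -0.001, 1.672]
force: [0.4, -0.5, 6.8]
width: 16.0
gripper_force: 58.5
clock: 50.63
eef_pos: [457.8, 242.6, 216.6]
tool_rot: [3.14, -0.0, 1.672]
force: [0.4, 0.7, -1.0]
width: 16.1
gripper_force: 59.2
[457.3 242.2 215.8]
{'position': [257.3, 315.8], 'confidence': 0.88}
234 302 300 335 [272.4, 315.9]
turn total -0.00 units, then tool dx -4.62 dy 7.37 dz -0.03 units (1=25mm)
```

```bash
python3 -m crank '[[[-0.4,0.7,0,0],[-0.5,0.7,0,0],[-0.5,0.7,0,0],[-0.5,0.7,0,0],[-0.5,0.7,0,0],[-0.5,0.7,0,0],[-0.5,0.7,0,0],[-0.5,0.7,0,0],[-0.5,0.7,0,0],[-0.22,0.7,0,0],[0,0.37,0,0],[0,0,0,0]]]'
python3 -m crank '[[[0,0,0,0],[0,0,0,0],[0,0,0,0]]]'
python3 d.py 0 w7.png dock_lug_hole:26 carrier_tab_hole:10
python3 - <<'E'
from h import *
go([652.2,145.7,70],1.672)
E
```

```text
clock: 51.78
eef_pos: [654.0, 145.2, 214.0]
tool_rot: [-3.14, 0.0, 1.67]
force: [-0.5, 0.3, 0.2]
width: 15.9
gripper_force: 59.2
clock: 52.03
eef_pos: [651.5, 146.8, 215.7]
tool_rot: [-3.14, -0.0, 1.673]
force: [-0.8, 0.1, -0.5]
width: 15.9
gripper_force: 59.2
[651.7 146.8 216. ] 16.127569845638902 [-0.4  0.3 -0.9]
dock_lug_hole 0.94 [181.8 318.3] [652.7 140.6] tool dx dy mm [-6.2  0.3]
carrier_tab_hole 0.95 [176.6 316.1] [649.8 143. ] tool dx dy mm [-3.6 -2.3]
carrier_tab_hole 0.56 [58.4 69. ] [375.1 243.5] tool dx dy mm [ 124.4 -265.3]
turn total 0.01 units, then tool dx -0.03 dy -0.00 dz 5.85 units (1=25mm)
```

```bash
python3 -m crank '[[[-0.04,0,0.6,0],[0,0,0.9,0],[0,0,0.9,0],[0,0,0.9,0],[0,0,0.9,0],[0,0,0.8,0],[0,0,0.5,0],[0,0,0.35,0],[0,0,0,0],[0,0,0,0]]]'
python3 -m crank '[[[0,0,0.2,0],[0,0,0.2,0],[0,0,0.2,0],[0,0,0,0],[0,0,0,0]]]'
python3 -m crank '[[[0,0,0.1,0],[0,0,0,0],[0,0,0,0]]]'
```

```text
clock: 53.02
eef_pos: [653.1, 145.5, 70.2]
tool_rot: [3.141, -0.0, 1.672]
force: [0.3, 0.2, -1.0]
width: 16.4
gripper_force: 59.2
clock: 53.43
eef_pos: [652.5, 145.2, 54.6]
tool_rot: [-3.141, 0.0, 1.672]
force: [-1.0, 0.0, -0.1]
width: 15.9
gripper_force: 59.2
clock: 53.68
eef_pos: [652.8, 145.3, 52.3]
tool_rot: [-3.142, 0.0, 1.672]
force: [-0.8, 0.0, -0.3]
width: 16.4
gripper_force: 59.2
```

```bash
python3 -m crank '[[[0,0,0.15,0],[0,0,0.15,0],[0,0,0,0],[0,0,0,0]]]'
python3 -m crank '[[[0,0,0.15,0],[0,0,0.15,0],[0,0,0,0],[0,0,0,0]]]'
python3 -m crank '[[[0,0,0.1,0],[0,0,0.06,0],[0,0,0,0],[0,0,0,0]]]'
```

```text
clock: 54.02
eef_pos: [652.4, 145.2, 44.4]
tool_rot: [-3.141, 0.0, 1.672]
force: [0.6, 0.1, -0.8]
width: 16.1
gripper_force: 59.2
clock: 54.35
eef_pos: [652.5, 145.2, 36.9]
tool_rot: [-3.141, 0.0, 1.672]
force: [0.2, 0.1, 0.2]
width: 16.2
gripper_force: 59.2
clock: 54.68
eef_pos: [652.8, 145.3, 33.3]
tool_rot: [3.142, -0.0, 1.672]
force: [0.3, 0.1, -0.1]
width: 15.9
gripper_force: 59.3
```

```bash
python3 -m crank '[[[0,0,0,0],[0,0,0,0],[0,0,0,0],[0,0,0,0],[0,0,0,0],[0,0,-0.5,0],[0,0,-0.8,0],[0,0,-1,0],[0,0,-1,0],[0,0,-1,0],[-0.7,0,-1,0],[-0.8,0,-0.5,0]]]' -0.2
python3 -m crank '[[[-1,-0.3,0,0],[-1,-0.3,0,0],[-1,-0.3,0,0],[-1,-0.3,0,0],[-0.5,-0.3,0,0],[0,0,0,0],[0,0,0,0]]]'
python3 - <<'E'
from h import *
im=ctrl.get_image("wrist");s=ctrl.read_state();print(s["eef_pos"])
for t,z in(("pin",26),("carrier_fin",76)):
  for r in ctrl.place_of("wrist",t)[:2]: print(t,r,atz(im,r["position"],z))
sc=ctrl.get_image("scene")
for t,z in(("pin",26),("scoop3",10),("coupling",0),("canister",0),("seal",0)):
  for r in ctrl.place_of("scene",t)[:5]: print(t,round(r["confidence"],2),np.array(r["position"]),atz(sc,r["position"],z))
a=cv2.resize(im["img"][0:200,150:470,::-1],None,fx=2.5,fy=2.5);b=cv2.resize(sc["img"][140:250,300:450,::-1],None,fx=2,fy=2)
b=cv2.copyMakeBorder(cv2.resize(sc["img"][150:250,300:500,::-1],(200,100)),0,0,0,600,cv2.BORDER_CONSTANT)
a=cv2.resize(a,(480,300));b=cv2.resize(sc["img"][150:270,330:450,::-1],(300,300),interpolation=cv2.INTER_CUBIC)
cv2.imwrite("pics/fin.png",np.hstack([a,b]))
E
```

```text
clock: 55.68
eef_pos: [657.9, 110.8, 183.1]
tool_rot: [3.136, -0.002, 1.676]
force: [1.2, 0.3, 0.4]
width: 51.7
gripper_force: 0.0
clock: 56.27
eef_pos: [630.6, -7.6, 179.0]
tool_rot: [3.141, -0.001, 1.671]
force: [-0.3, 0.8, -0.6]
width: 51.1
gripper_force: 0.0
[630.9  -6.  179. ]
pin {'position': [21.4, 360.2], 'confidence': 0.83} [653.3 141.3  26. ]
carrier_fin {'position': [19.3, 361.5], 'confidence': 0.45} [649.1 129.2  76. ]
pin 0.64 [219.5 469.4] [710.8 338.7  26. ]
pin 0.39 [234.3 400. ] [650.8 147.5  26. ]
scoop3 0.82 [232.3 291.3] [465.6 -70.5  10. ]
scoop3 0.73 [207.5 403.8] [555.8 245.9  10. ]
scoop3 0.68 [220.9 196.6] [ 273.1 -261.    10. ]
scoop3 0.6 [203.6 406.6] [546.5 264.6  10. ]
scoop3 0.41 [208.4 402.1] [556.1 239.2  10. ]
coupling 0.53 [279.6 239.9] [ 535.1 -256.8    0. ]
coupling 0.38 [228.2 398.2] [607.1 181.7  -0. ]
coupling 0.19 [237.4 400.5] [639.3 161.8   0. ]
canister 0.92 [219.5 468.4] [689.4 364.    0. ]
seal 0.56 [332.1 267.6] [ 710.3 -275.8    0. ]
```

View pics/fin.png

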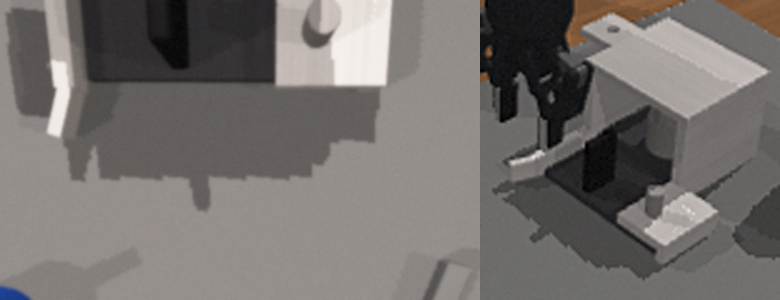

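The left view shows the pin head standing on the lug at (322,20). The right view shows the carrier home under the roof, a scoop inside and the pin upright at (655,200). I'll check the pin's height once, then hand in.

```bash
python3 - <<'E'
from h import *
im=ctrl.get_image("scene")
for r in ctrl.trace("scene","pin")[:3]:
  ys,xs=np.nonzero(r["mask"]);print(round(r["confidence"],2),ys.min(),ys.max(),xs.min(),xs.max())
for z in(26,56,66): print(z,proj(im,[652.5,143.5,z]))
E
```

```text
0.49 225 236 396 403
26 (np.float64(235.23907823126842), np.float64(399.27215450650294))
56 (np.float64(226.29521752464308), np.float64(400.16841871136813))
66 (np.float64(223.25515193488096), np.float64(400.4730636580999))
```

```bash
python3 -c "
from cell import ctrl;print(ctrl.finish_job())"
```

```text
the job is handed in; nothing more can be done
None
```

The job is handed in at about 56 s: scoop4 is nested in scoop3 (the only two steel scoops on the mat) in the carrier's well, the carrier is home under the roof, and the pin is upright and down through the lug; the bystanders and blue look-alikes were left alone.

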